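Square a stack of setter plates and load the plate dryer

TASK

Tap the four ceramic plates square in the steel loading tray until the whole stack sits flush against the tray's two raised walls. Then push the tray through the dryer's spring flap, fully home against the stop inside and with the stack still square, so that the flap drops shut behind it, and press the green start button right down. Do not knock over or shift the enamel tray, the jar or the crucible.

Things in the scene. Friction and masses are not known exactly. Their poses are not given: they have to be found in the camera images.
- dryer: Flat white plate dryer, fixed; place and yaw vary. Origin at bench level under the middle of its port; +x = push direction, into the port; z up. White plinth 40 mm high, x -300 to 230, y -150 to 135 mm; on it a trough (floor z = 40 mm) whose 4 mm high guide strips (inner faces y = +-49 mm) keep the tray straight. Chamber 125 mm high with glass roof from x = -10 mm; tower 240 mm high from x = 230 mm.
- port (a point): Middle of the port's lower edge, on the trough floor in the flap's plane (dryer x = 0, z = 40 mm). The opening is 112 mm wide, 60 mm high.
- stop (a point): Middle of the foot of the steel stop inside the chamber, on its face (dryer x = 186 mm). The tray is home when its front edge meets it: tray origin at dryer x = 126 mm.
- flap (a joint): Aluminium spring flap in the port, 108 x 55 mm, hinged along its top edge, 59 mm above the trough floor. 0 = shut, grows swinging inwards (about 1.3 rad as the tray passes). A weak spring (1 to 2 N at its lower edge) shuts it once the tray's rear wall is about 55 mm inside. A notch 36 mm wide in its lower edge leaves room for the tray's handle.
- tray: Loose steel tray in the trough, 0.45 kg. Origin: centre of its floor's underside; x into the port, z up. Floor 120 x 95 mm (x, y), 4 mm thick, with two 6 mm high ribs along x (y = +-25 mm, ending at x = 48 mm) on which the plates lie, 10 mm up. Walls 6 mm thick, 44 mm high: rear (inner face x = -54 mm) and side (inner face y = 41.5 mm); +x and -y sides open. Pushing it loaded takes 4 to 15 N.
- rest (a point): Middle of the loading stop: two blocks 12 mm high across the trough, one either side of the tray's handle, their front face at dryer x = -240 mm. The tray starts up to 12 mm in front of it; pushed back against it, the tray's origin is at dryer x = -180 mm.
- tray_tab (a point): Centre of the upright black tab, 8 mm thick (x), 32 wide (y), 45 high, at the end of the tray's flat handle (22 mm wide, 6 mm high). At tray x = -196 mm, 22.5 mm above the trough floor. It stays outside the port: with the tray home it is at dryer x = -70 mm.
- start (a joint): Green start button: 0 = up, 0.006 m = fully down. Springs back; fully down takes 5 N.
- start_top (a point): Centre of the top of the green start button, 30 mm wide, on the plinth beside the trough, 75 mm in front of the port. Pressed straight down; moves with the button.
- plate1_c (a point): Ceramic plate 1 of 4 counted from the bottom, off-white, 110 x 85 x 8 mm, about 140 g, lying loose on the one below. Point: its centre, 4 mm above its underside; x its length, y its width, z up. Starts 6 to 20 mm away from each raised wall of the tray, turned up to 0.1 rad; flush against both walls its centre is at tray x = +1, y = -1 mm.
- plate2_c (a point): Ceramic plate 2 of 4 counted from the bottom, sand-coloured, 110 x 85 x 8 mm, about 140 g, lying loose on the one below. Point: its centre, 4 mm above its underside; x its length, y its width, z up. Starts 6 to 20 mm away from each raised wall of the tray, turned up to 0.1 rad; flush against both walls its centre is at tray x = +1, y = -1 mm.
- plate3_c (a point): Ceramic plate 3 of 4 counted from the bottom, off-white, 110 x 85 x 8 mm, about 140 g, lying loose on the one below. Point: its centre, 4 mm above its underside; x its length, y its width, z up. Starts 6 to 20 mm away from each raised wall of the tray, turned up to 0.1 rad; flush against both walls its centre is at tray x = +1, y = -1 mm.
- plate4_c (a point): Ceramic plate 4 of 4 counted from the bottom, sand-coloured, 110 x 85 x 8 mm, about 140 g, lying loose on the one below. Point: its centre, 4 mm above its underside; x its length, y its width, z up. Starts 6 to 20 mm away from each raised wall of the tray, turned up to 0.1 rad; flush against both walls its centre is at tray x = +1, y = -1 mm.
- enamel_tray_c (a point): Bystander: white enamel tray 200 x 130 x 25 mm with two steel discs, on the bench past the end of the tray handle. Centre, half-way up.
- jar_c (a point): Bystander: white jar with an orange cap, 64 mm wide, 85 mm high, on the bench beside the dryer. Centre, half-way up.
- crucible_c (a point): Bystander: white ceramic crucible, 64 mm wide, 55 mm high, open at the top, on the bench beside the plinth. Centre, half-way up.

How it is judged:
By the outcome, as a careful person would: the job done as asked, in the order asked, and still so for the second after the job is handed in, with the robot touching nothing.
It also fails if it takes over 64 s, if anything falls off the work surface, if the arm or the gripper's body presses on something with over 40 N, if the wrist force passes 120 N, or if a joint passes its speed limit or range.

ROBOT

A 7-joint arm with a two-finger parallel gripper is mounted at the origin on the work surface. World frame = base frame: x ahead of the robot, y to its left, z up, the work surface at z = 0. Lengths are in m, angles in rad, forces in N, time in s.
With the tool pointing down it reaches from about 0.425 to 1.025 m from the base axis. Payload 9.4 kg.
Tool frame: the origin (TCP) lies on the mounting face of the last link; the fingertips stand 186 mm ahead of it and the grasp point (between the pads) lies 167 mm ahead of it; z points along the fingers, y is the direction in which the jaws open and shut (so a half turn about z gives the same grasp; the last joint's range is limited). The gripper opens to 93 mm and grips with 3 to 60 N. Pads are 15 mm wide; open, the fingers measure 128 mm over their backs; the gripper's body (75 mm by 188 mm) begins 65 mm behind the grasp point.
Start: joints at [-1.229, 0.599, -0.003, 1.599, 0.002, 0.943, -0.08], TCP at [0.295, 0.662, 0.405] pointing down, gripper open.
Joint ranges: [-2.57, 2.57], [-0.35, 1.97], [-1.29, 1.29], [0.11, 2.56], [-1.05, 4.19], [0.11, 1.86], [-2.63, 2.63]. Speed limits (rad/s): [2.22, 2.22, 3.01, 3.01, 3.14, 3.14, 3.14].

INTERFACE

Orientations are given as a unit quaternion [w, x, y, z].
In Python, from workcell import * gives the robot as it stands.
- The arm moves only by the shell command python3 -m handwheel 'ROWS'. ROWS is JSON, a list of rows, each an object with "dp": the shift along the tool's x, y, z in m, a list of three; "turn": the turn, a rotation vector about the tool's x, y, z in degrees, a list of three; "hand": the opening, from 0 (shut) to 1 (fully open). In form: [{"dp": [dx, dy, dz], "turn": [ax, ay, az], "hand": hand}, ...]. A call has 1 to 20 rows; each row is the pose to reach, as a shift and turn from the pose commanded when the call began, along the tool's axes at that moment; what a row does not reach only later rows make up. A row lasts 1/8 s, in which the tool goes at most 62.5 mm and 10.7 degrees, less where a joint would pass 70% of its speed; a pose out of reach is approached as far as the arm can. A call with a gripper value outside its range is refused whole. The fingers move at their own pace and stop on an object; the grip force is fixed at half the most. Time passes only in rows, so rows that repeat a pose let the fingers close. It gives the time, the measured TCP pose, the force and the opening at its end, in the units of the state.
- read_state(): the state, without advancing time (a new reading comes with each control period).
- camera(name): name is "side" or "top" or "wrist"; returns a dict with "color" (400x640x3 uint8, red, green, blue), "fx", "fy", "cx", "cy" (pixels), "k1" (the pictures are not rectified: a ray, as slopes to the right and down, at radius r is drawn at 1 + k1 r^2 times it, then the intrinsics apply), "eye" and "orientation" of the camera in the world. Camera axes: x right, y down, z forward; pixel columns grow to the right and rows downward; lengths in m; the calibration is good to about 2 mm. A picture is of the moment at which its call begins. There is no depth.
- job_done(): hands the job in, once; it reports no verdict.
The state is a dict: "t": time; "qpos": joint angles; "joint_vel": joint speeds; "effort": joint torques, N m; "position": TCP position; "orientation": TCP orientation; "ft_force": force on the tool from outside, world axes, zero at the start; "wrist_torque": the same for the moment, N m; "width": opening from 0.0 (shut) to 1.0 (fully open).
Only numpy, scipy, OpenCV 4.12 (cv2) and the standard library are available. Lean on these libraries where they do the work, as an engineer would, in place of code of your own. Each camera call takes 0.05 s, during which the arm holds its last target.

## Working session

There is one attempt and no reset: what is moved stays moved. The work goes in short steps, Python scripts to look and compute and a shell command to move; the robot and the scene stay as the last step left them, time stands still between calls to the robot, and variables do not carry over. Pictures are saved under pics/ and viewed, and the job is handed in when it is done.

```bash
ls; mkdir -p pics; python3 - <<'E'
from workcell import *
import cv2
s=read_state(); print(s)
for n in ["side","top","wrist"]:
    c=camera(n); cv2.imwrite(f"pics/{n}0.png",c["color"][:,:,::-1]); print(n,{k:v for k,v in c.items() if k!="color"})
E
```

```text
pics
{'t': 0.0, 'qpos': array([-1.22872383,  0.6001266 , -0.00253807,  1.60014085,  0.00182672,
        0.94290071, -0.07979964]), 'joint_vel': array([-0.00068337,  0.00164039,  0.00104206,  0.0018636 ,  0.00118785,
       -0.0002617 ,  0.00202837]), 'effort': array([ 4.58142604e-04, -7.65068078e+01,  1.49719600e+00, -2.52345622e+01,
       -5.25398226e-02,  1.70202280e-02,  1.60632640e-04]), 'position': array([0.29472786, 0.6621637 , 0.40385485]), 'orientation': array([-8.01826328e-05,  2.07825134e-01,  9.78165678e-01, -7.82827625e-04]), 'ft_force': array([-0.21834586, -0.13571379, -0.64683391]), 'wrist_torque': array([ 0.02954321, -0.02049731, -0.03204522]), 'width': 0.9949674464181064}
side {'fx': 364.9730016724151, 'fy': 364.9730016724151, 'cx': 316.04958506723983, 'cy': 200.6866513492363, 'k1': -0.04914072575660431, 'eye': array([ 0.38901836, -0.67082331,  0.84416128]), 'orientation': array([-0.36892058,  0.92027839, -0.11862033,  0.05398618])}
top {'fx': 372.9608286945496, 'fy': 372.9608286945496, 'cx': 319.2314887781316, 'cy': 200.58682119279638, 'k1': -0.04409410235863995, 'eye': array([ 0.47489735, -0.00657549,  0.97402137]), 'orientation': array([-0.06114653,  0.70640922, -0.70378315,  0.04400438])}
wrist {'fx': 307.6755842512741, 'fy': 307.6755842512741, 'cx': 321.1881076149705, 'cy': 200.00749268630744, 'k1': -0.027204660966169112, 'eye': array([0.22658564, 0.69320485, 0.38505833]), 'orientation': array([0.11654575, 0.83024857, 0.53980995, 0.07556199])}
```

View pics/side0.png

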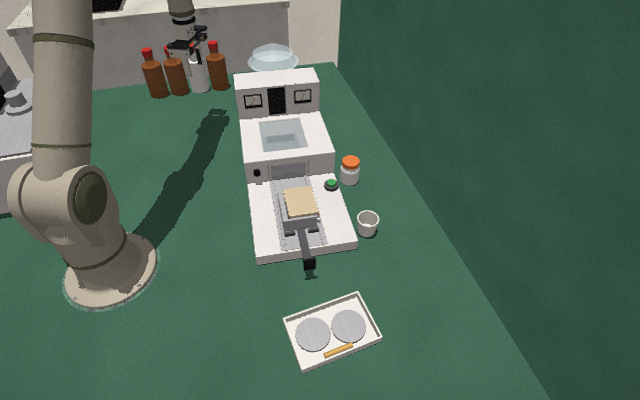

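View pics/top0.png

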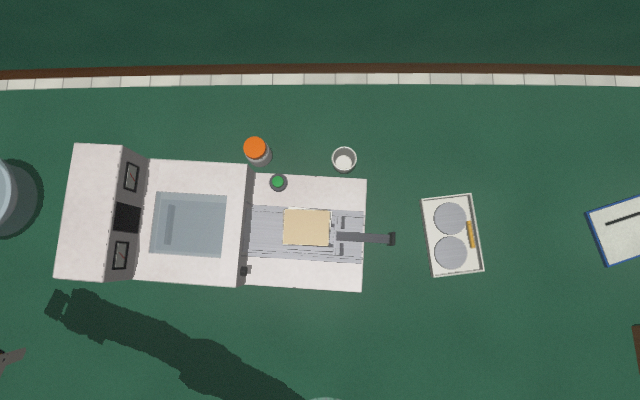

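View pics/wrist0.png

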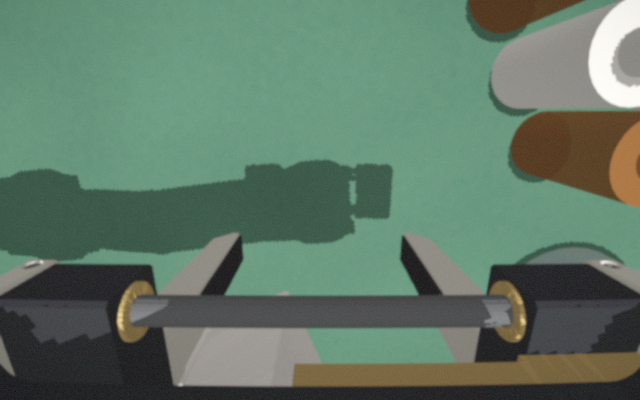

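The push direction is roughly world +y, and the open sides of the tray face the port and away from the robot. Next I'll enlarge the top view to get exact points.

```bash
cat > h.py <<'E'
from workcell import *
import numpy as np, cv2
from scipy.spatial.transform import Rotation as R
from scipy.optimize import least_squares
def rot(c): q=c["orientation"]; return R.from_quat([q[1],q[2],q[3],q[0]]).as_matrix()
def proj(c,P):
    p=(np.atleast_2d(P)-c["eye"])@rot(c); s=p[:,:2]/p[:,2:]
    s=s*(1+c["k1"]*(s**2).sum(1,keepdims=True))
    return s*[c["fx"],c["fy"]]+[c["cx"],c["cy"]]
def ray(c,uv,z):
    d=(np.array(uv,float)-[c["cx"],c["cy"]])/[c["fx"],c["fy"]]; s=d.copy()
    for _ in range(20): s=d/(1+c["k1"]*(s@s))
    v=rot(c)@np.array([*s,1]); return c["eye"]+v*(z-c["eye"][2])/v[2]
def crop(c,x0,y0,w,h,k,name,draw=None):
    im=cv2.resize(c["color"][y0:y0+h,x0:x0+w],None,fx=k,fy=k,interpolation=cv2.INTER_CUBIC)[:,:,::-1].copy()
    if draw is not None:
        for pts,col in draw:
            q=((pts-[x0,y0]+.5)*k-.5); 
            cv2.polylines(im,[np.round(q).astype(int)],True,col,1)
    cv2.imwrite(name,im)
E
python3 - <<'E'
from h import *
c=camera("top")
crop(c,230,160,190,145,4,"pics/top1.png")
c=camera("side")
crop(c,225,100,160,150,4,"pics/side1.png")
E
```

```text
(no output)
```

View pics/top1.png

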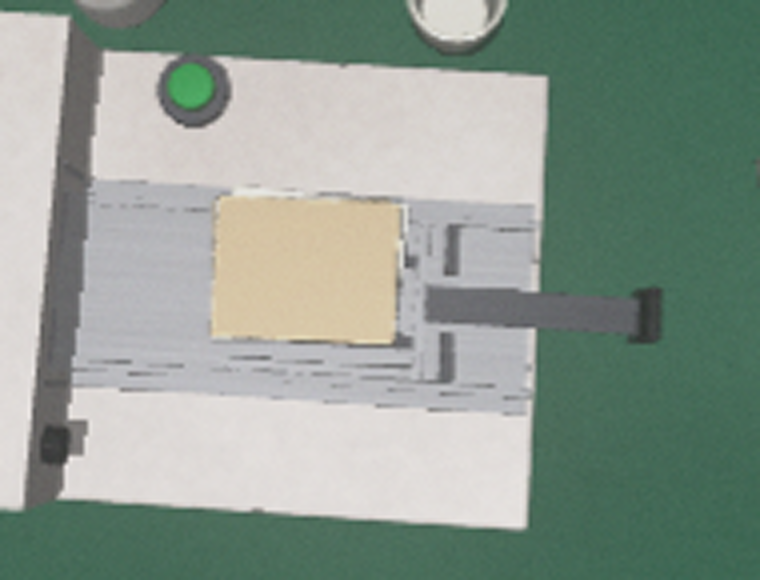

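View pics/side1.png

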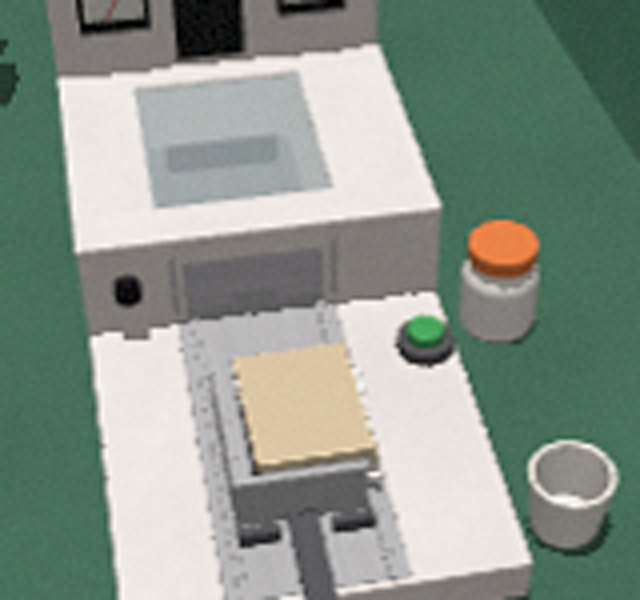

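```bash
cat > pose.py <<'E'
from h import *
T=camera("top");S=camera("side")
tp=[((547,75),(-300,-150,40)),((527,529),(-300,135,40)),((103,52),(-10,-150,40)),((65,498),(-10,135,40)),((72,15),(-10,-150,125)),((25,508),(-10,135,125))]
sp=[((530,562),(-300,-150,40)),((437,293),(-10,-150,40)),((440,207),(-10,-150,125)),((76,250),(-10,135,125)),((92,337),(-10,135,40))]
def W(p,P):
    P=np.atleast_2d(P)/1000.; a=p[2];c,s=np.cos(a),np.sin(a)
    return np.c_[p[0]+c*P[:,0]-s*P[:,1],p[1]+s*P[:,0]+c*P[:,1],P[:,2]]
def fit(lst):
    def f(p):
        r=[]
        for c,o,l in lst:
            uv=np.array([a for a,_ in l])/4.+np.array(o)-.375
            r.append((proj(c,W(p,[b for _,b in l]))-uv).ravel())
        return np.concatenate(r)
    s=least_squares(f,[.5,.2,1.5]); return s.x,f(s.x)
if __name__=="__main__":
  for l in ([(T,(230,160),tp)],[(S,(225,100),sp)],[(T,(230,160),tp),(S,(225,100),sp)]):
    x,r=fit(l); print(x.round(4),r.round(1))
  p=x
  bt=ray(T,np.array([190,86])/4+[230-.375,160-.375],.06); bs=ray(S,np.array([426,330])/4+[225-.375,100-.375],.06)
  print("button z.06",bt,bs)
  def D(w): a=p[2];d=w[:2]-p[:2];return np.array([np.cos(a)*d[0]+np.sin(a)*d[1],-np.sin(a)*d[0]+np.cos(a)*d[1]])*1000
  print(D(bt),D(bs))
  for n,u,z in [("tab",(652,290),.085),("tab",(649,341),.085),("p4",(217,196),.082),("p4",(405,205),.082),("p4",(394,344),.082),("p4",(211,338),.082)]:
    w=ray(T,np.array(u)/4+[230-.375,160-.375],z); print(n,w.round(4),D(w).round(1))
  for n,u,z in [("p4s",(235,358),.082),("p4s",(346,346),.082),("p4s",(372,456),.082),("p4s",(253,466),.082)]:
    w=ray(S,np.array(u)/4+[225-.375,100-.375],z); print(n,w.round(4),D(w).round(1))
E
python3 pose.py
```

```text
[0.5408 0.2022 1.5135] [ 1.  -0.3  0.7  0.3 -0.8 -0.9 -1.3  0.1 -0.1  0.2  0.3  0.4]
[0.5387 0.2033 1.5063] [ 0.5  0.6 -0.1 -0.9  0.4  0.4 -0.2  0.4 -0.7 -1. ]
[0.54   0.2024 1.5125] [ 0.9  0.1  0.6  0.7 -0.8 -0.6 -1.5  0.5 -0.1  0.5  0.2  0.8  1.6  0.4
  0.3 -1.   0.8  0.3  0.3  0.7 -0.2 -0.7]
button z.06 [0.66107946 0.12189356 0.06      ] [0.65853687 0.11888102 0.06      ]
[ -73.35552337 -125.58343808] [ -76.51106211 -123.22065633]
tab [ 0.5328 -0.1593  0.085 ] [-361.6  -13.9]
tab [ 0.5027 -0.1569  0.085 ] [-360.9   16.3]
p4 [0.5888 0.1009 0.082 ] [-98.5 -54.7]
p4 [ 0.5837 -0.0127  0.082 ] [-212.2  -56.1]
p4 [ 0.5005 -0.0063  0.082 ] [-210.6   27.3]
p4 [0.5035 0.1029 0.082 ] [-101.5   30.7]
p4s [0.5043 0.1027 0.082 ] [-101.7   29.8]
p4s [0.5876 0.0947 0.082 ] [-104.8  -53.8]
p4s [ 0.5776 -0.017   0.082 ] [-216.9  -50.4]
p4s [ 0.4951 -0.0055  0.082 ] [-210.2   32.6]
```

```bash
cat > go.py <<'E'
import sys
from h import *
P0=np.array([.540,.2025]);YAW=1.5125
u=np.array([np.cos(YAW),np.sin(YAW),0]);v=np.array([-u[1],u[0],0])
def Rm(s): q=s["orientation"]; return R.from_quat([q[1],q[2],q[3],q[0]]).as_matrix()
def world(x,y,z): return np.array([*P0,0])+u*x/1e3+v*y/1e3+[0,0,z/1e3]
def status(s=None):
    s=s or read_state(); p=s["position"]+Rm(s)[:,2]*.186; d=p[:2]-P0
    print("t%.2f tip dryer x %.1f y %.1f z %.1f"%(s["t"],d@u[:2]*1e3,d@v[:2]*1e3,p[2]*1e3),"F dryer",(s["ft_force"]@np.c_[u,v,[0,0,1]]).round(1),"w",round(s["width"],2),"q",s["qpos"].round(2))
    return s
# args x y z jaw: jaw angle (deg) of tool x from dryer +y, tool down
if __name__=="__main__":
    s=status()
    if len(sys.argv)>3:
        x,y,z,a=map(float,(sys.argv[1:]+["0"])[:4]); M=Rm(s)
        tx=R.from_rotvec([0,0,np.deg2rad(a)]).as_matrix()@v; Z=np.array([0,0,-1.]); G=np.c_[tx,np.cross(Z,tx),Z]
        tcp=world(x,y,z+186)
        print("dp mm",(M.T@(tcp-s["position"])*1e3).round(1),"turn",np.rad2deg(R.from_matrix(M.T@G).as_rotvec()).round(2))
E
python3 go.py -160 -95 130 0; python3 go.py -400 -40 320 0
```

```text
t0.35 tip dryer x 444.7 y 271.6 z 218.5 F dryer [-0.8 -1.1  0.8] w 1.0 q [-1.23  0.6  -0.    1.6   0.    0.94 -0.08]
dp mm [-556.3 -436.6   88.7] turn [-2.000e-02  0.000e+00 -2.065e+01]
t0.35 tip dryer x 444.7 y 271.6 z 218.5 F dryer [-0.8 -1.1  0.8] w 1.0 q [-1.23  0.6  -0.    1.6   0.    0.94 -0.08]
dp mm [-589.5 -680.6 -101.2] turn [-2.000e-02  0.000e+00 -2.065e+01]
```

```bash
python3 -m handwheel '[{"dp":[0,0,-0.06],"turn":[0,0,0],"hand":0.7},{"dp":[0,-0.06,-0.1],"turn":[0,0,0],"hand":0.7},{"dp":[-0.556,-0.437,-0.1],"turn":[0,0,-20.65],"hand":0.7},{"dp":[-0.556,-0.437,-0.1],"turn":[0,0,-20.65],"hand":0.7},{"dp":[-0.556,-0.437,-0.1],"turn":[0,0,-20.65],"hand":0.7},{"dp":[-0.556,-0.437,-0.1],"turn":[0,0,-20.65],"hand":0.7},{"dp":[-0.556,-0.437,-0.1],"turn":[0,0,-20.65],"hand":0.7},{"dp":[-0.556,-0.437,-0.1],"turn":[0,0,-20.65],"hand":0.7},{"dp":[-0.556,-0.437,-0.1],"turn":[0,0,-20.65],"hand":0.7},{"dp":[-0.556,-0.437,-0.1],"turn":[0,0,-20.65],"hand":0.7},{"dp":[-0.556,-0.437,-0.1],"turn":[0,0,-20.65],"hand":0.7},{"dp":[-0.556,-0.437,-0.1],"turn":[0,0,-20.65],"hand":0.7},{"dp":[-0.556,-0.437,-0.1],"turn":[0,0,-20.65],"hand":0.7},{"dp":[-0.556,-0.437,-0.1],"turn":[0,0,-20.65],"hand":0.7},{"dp":[-0.556,-0.437,0.089],"turn":[0,0,-20.65],"hand":0.7},{"dp":[-0.556,-0.437,0.089],"turn":[0,0,-20.65],"hand":0.7},{"dp":[-0.556,-0.437,0.089],"turn":[0,0,-20.65],"hand":0.7}]'; python3 go.py -160 -95 100 0
python3 - <<'E'
from h import *
for n in ["side","top","wrist"]:
    c=camera(n); cv2.imwrite(f"pics/{n}2.png",c["color"][:,:,::-1])
E
```

```text
t: 2.48
position: [0.6246, 0.0383, 0.316]
orientation: [0.001, 0.029, 1.0, 0.0]
ft_force: [1.2, 0.4, -0.2]
width: 0.705
t2.48 tip dryer x -158.9 y -94.2 z 130.0 F dryer [ 0.5 -1.1 -0.2] w 0.7 q [-0.19  0.59  0.06  1.91 -0.06  0.64  1.42]
dp mm [-0.9 -1.  30. ] turn [0.05 0.07 0.07]
```

View pics/wrist2.png

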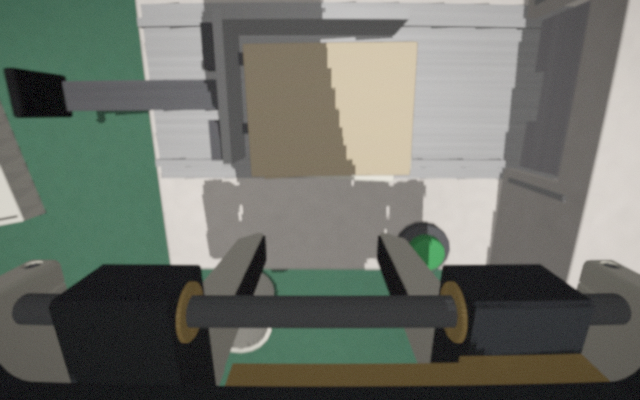

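View pics/side2.png

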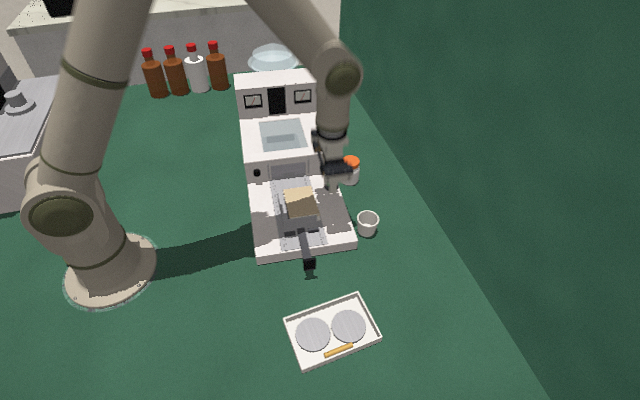

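View pics/top2.png

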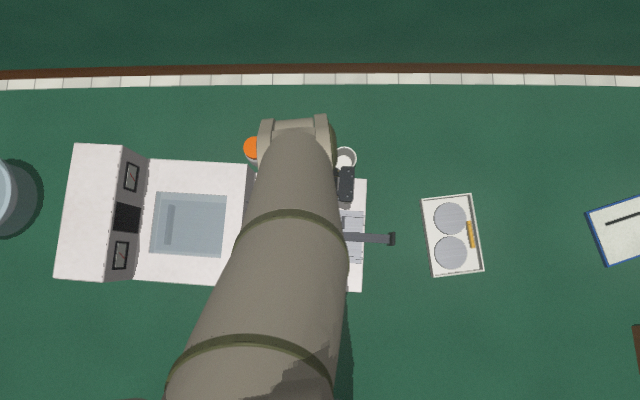

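```bash
python3 -m handwheel '[{"dp":[0,-0.001,0.05],"turn":[0,0,0],"hand":0.7},{"dp":[0,-0.001,0.081],"turn":[0,0,0],"hand":0.7},{"dp":[0.008,-0.001,0.081],"turn":[0,0,0],"hand":0.7},{"dp":[0.016,-0.001,0.081],"turn":[0,0,0],"hand":0.7},{"dp":[0.020,-0.001,0.081],"turn":[0,0,0],"hand":0.7},{"dp":[0.024,-0.001,0.081],"turn":[0,0,0],"hand":0.7},{"dp":[0.028,-0.001,0.081],"turn":[0,0,0],"hand":0.7},{"dp":[0.032,-0.001,0.081],"turn":[0,0,0],"hand":0.7},{"dp":[0.035,-0.001,0.081],"turn":[0,0,0],"hand":0.7}]'; python3 go.py 
python3 - <<'E'
from h import *
c=camera("wrist"); cv2.imwrite(f"pics/wrist3.png",c["color"][:,:,::-1])
E
```

```text
t: 3.75
position: [0.592, 0.0381, 0.2376]
orientation: [0.003, 0.029, 1.0, 0.0]
ft_force: [7.6, -0.1, 4.2]
width: 0.7
t3.75 tip dryer x -160.9 y -62.7 z 51.6 F dryer [ 0.4 -7.6  4.2] w 0.7 q [-0.19  0.67  0.05  2.03 -0.07  0.43  1.42]
```

View pics/wrist3.png

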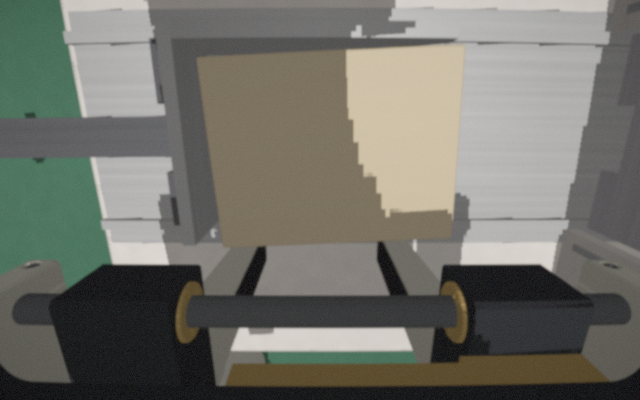

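```bash
python3 -m handwheel '[{"dp":[0.002,0,0],"turn":[0,0,0],"hand":0.7},{"dp":[0.004,0,0],"turn":[0,0,0],"hand":0.7},{"dp":[0.006,0,0],"turn":[0,0,0],"hand":0.7},{"dp":[0.008,0,0],"turn":[0,0,0],"hand":0.7}]'; python3 go.py 
python3 - <<'E'
from h import *
c=camera("wrist"); cv2.imwrite(f"pics/wrist4.png",c["color"][:,:,::-1])
E
```

```text
t: 4.3
position: [0.5844, 0.0382, 0.2376]
orientation: [0.004, 0.029, 1.0, 0.0]
ft_force: [7.7, -1.9, 2.9]
width: 0.702
t4.30 tip dryer x -161.3 y -55.3 z 51.6 F dryer [-1.4 -7.8  2.9] w 0.7 q [-0.19  0.66  0.05  2.05 -0.07  0.42  1.42]
```

View pics/wrist4.png

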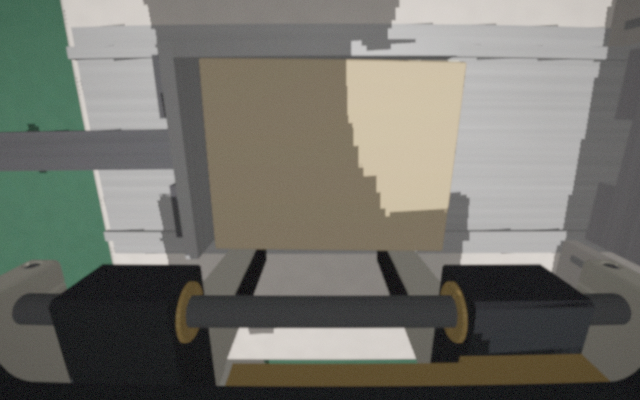

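```bash
python3 -m handwheel '[{"dp":[0.002,0,0],"turn":[0,0,0],"hand":0.7},{"dp":[0.004,0,0],"turn":[0,0,0],"hand":0.7},{"dp":[0.005,0,0],"turn":[0,0,0],"hand":0.7}]'; python3 go.py 
python3 - <<'E'
from h import *
c=camera("wrist"); cv2.imwrite(f"pics/wrist5.png",c["color"][:,:,::-1])
E
```

```text
t: 4.72
position: [0.5801, 0.0384, 0.2376]
orientation: [0.005, 0.029, 1.0, 0.0]
ft_force: [11.7, -2.5, 0.2]
width: 0.701
t4.72 tip dryer x -161.4 y -51.3 z 51.6 F dryer [ -1.8 -11.8   0.2] w 0.7 q [-0.2   0.66  0.05  2.06 -0.07  0.41  1.42]
```

View pics/wrist5.png

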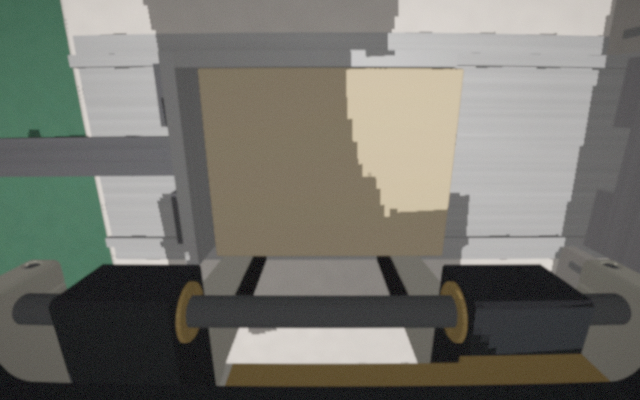

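```bash
python3 -m handwheel '[{"dp":[0.002,0,0],"turn":[0,0,0],"hand":0.7},{"dp":[0.003,0,0],"turn":[0,0,0],"hand":0.7},{"dp":[0.003,0,0],"turn":[0,0,0],"hand":0.7}]'; python3 go.py 
python3 - <<'E'
from h import *
c=camera("wrist"); cv2.imwrite(f"pics/wrist6.png",c["color"][:,:,::-1])
c=camera("wrist"); crop(c,130,30,380,260,2,"pics/wrist6c.png")
E
```

```text
t: 5.15
position: [0.579, 0.0384, 0.2382]
orientation: [0.007, 0.029, 1.0, 0.0]
ft_force: [16.6, -3.0, 0.4]
width: 0.701
t5.15 tip dryer x -161.3 y -51.1 z 52.2 F dryer [ -2.  -16.7   0.4] w 0.7 q [-0.2   0.66  0.05  2.07 -0.07  0.4   1.41]
```

View pics/wrist6c.png

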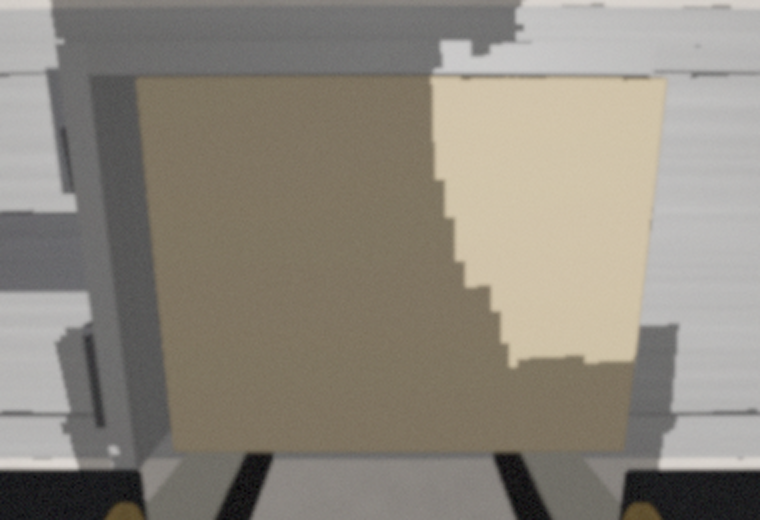

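```bash
python3 - <<'E'
from go import *
s=read_state(); z=Rm(s)[:,2]; print("tool z in dryer",z@u,z@v,z[2])
E
python3 -m handwheel '[{"dp":[0,0,0],"turn":[0,0.8,0],"hand":0.7},{"dp":[0,0,0],"turn":[0,0.8,0],"hand":0.7}]'; python3 - <<'E'
from go import *
s=status(); z=Rm(s)[:,2]; print("tool z in dryer",z@u,z@v,z[2])
E
```

```text
tool z in dryer 0.0010910509765250053 -0.014096802723870799 -0.9999000398843532
t: 5.5
position: [0.5804, 0.0383, 0.2386]
orientation: [0.002, 0.029, 1.0, 0.001]
ft_force: [20.1, -3.4, -0.5]
width: 0.701
t5.50 tip dryer x -161.3 y -50.7 z 52.6 F dryer [ -2.2 -20.3  -0.5] w 0.7 q [-0.19  0.66  0.04  2.06 -0.07  0.42  1.42]
tool z in dryer 0.0014321066904896288 -0.004068503945495617 -0.999990698129774
```

```bash
python3 -m handwheel '[{"dp":[-0.012,0,0],"turn":[0,0,0],"hand":0.7},{"dp":[-0.03,0,0],"turn":[0,0,0],"hand":0.7},{"dp":[-0.03,0,-0.06],"turn":[0,0,0],"hand":0.4},{"dp":[-0.03,0,-0.08],"turn":[0,0,0],"hand":0.4}]'; python3 go.py -60 -2 132 -90
```

```text
t: 6.0
position: [0.6054, 0.037, 0.3179]
orientation: [-0.007, 0.029, 1.0, 0.0]
ft_force: [0.7, 0.1, 0.3]
width: 0.534
t6.00 tip dryer x -161.4 y -72.5 z 131.9 F dryer [ 0.1 -0.6  0.3] w 0.53 q [-0.2   0.57  0.06  1.95 -0.06  0.64  1.42]
dp mm [ 73.  101.4   0.8] turn [-0.59 -0.6  89.98]
```

```bash
python3 -m handwheel '[{"dp":[0.02,0.04,0],"turn":[0,0,10],"hand":0.4},{"dp":[0.04,0.07,0],"turn":[-0.1,-0.1,20],"hand":0.4},{"dp":[0.073,0.1015,0],"turn":[-0.6,-0.6,90],"hand":0.4},{"dp":[0.073,0.1015,0],"turn":[-0.6,-0.6,90],"hand":0.4},{"dp":[0.073,0.1015,0],"turn":[-0.6,-0.6,90],"hand":0.4},{"dp":[0.073,0.1015,0],"turn":[-0.6,-0.6,90],"hand":0.4},{"dp":[0.073,0.1015,0],"turn":[-0.6,-0.6,90],"hand":0.4},{"dp":[0.073,0.1015,0],"turn":[-0.6,-0.6,90],"hand":0.4},{"dp":[0.073,0.1015,0],"turn":[-0.6,-0.6,90],"hand":0.4},{"dp":[0.073,0.1015,0],"turn":[-0.6,-0.6,90],"hand":0.4}]'; python3 go.py -60 -2 49 -90
python3 - <<'E'
from h import *
c=camera("wrist"); cv2.imwrite(f"pics/wrist7.png",c["color"][:,:,::-1])
c=camera("side"); crop(c,215,110,180,150,4,"pics/side7.png")
E
```

```text
t: 7.25
position: [0.5377, 0.143, 0.3165]
orientation: [-0.001, 0.727, 0.687, -0.001]
ft_force: [0.4, -0.1, -0.3]
width: 0.399
t7.25 tip dryer x -59.6 y -0.8 z 130.5 F dryer [-0.1 -0.4 -0.3] w 0.4 q [-0.72  0.58  0.53  2.09 -0.51  0.61  0.11]
dp mm [-0.5  1.  81.5] turn [-0.13  0.03  0.07]
```

View pics/wrist7.png

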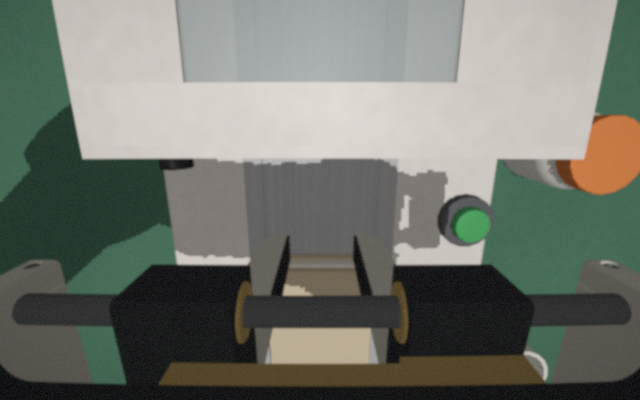

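View pics/side7.png

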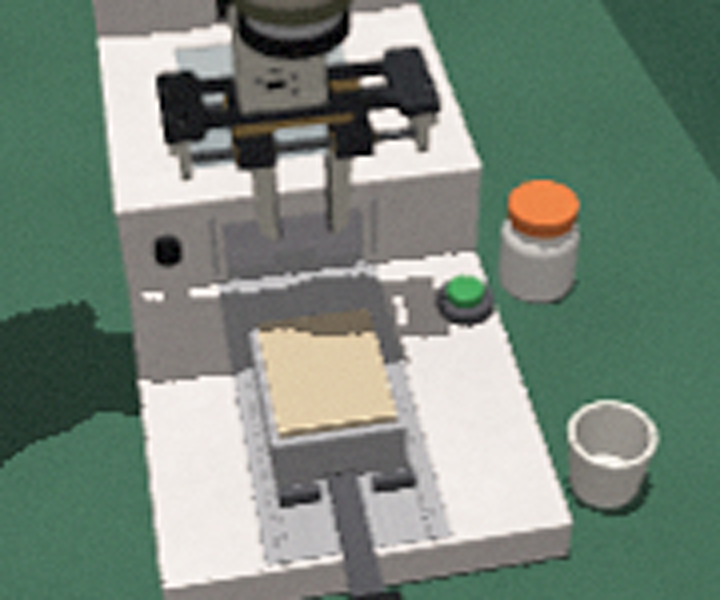

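```bash
python3 -m handwheel '[{"dp":[0,0.001,0.05],"turn":[0,0,0],"hand":0.4},{"dp":[0,0.001,0.081],"turn":[0,0,0],"hand":0.4},{"dp":[-0.01,0.001,0.081],"turn":[0,0,0],"hand":0.4},{"dp":[-0.02,0.001,0.081],"turn":[0,0,0],"hand":0.4},{"dp":[-0.024,0.001,0.081],"turn":[0,0,0],"hand":0.4},{"dp":[-0.027,0.001,0.081],"turn":[0,0,0],"hand":0.4},{"dp":[-0.03,0.001,0.081],"turn":[0,0,0],"hand":0.4},{"dp":[-0.033,0.001,0.081],"turn":[0,0,0],"hand":0.4},{"dp":[-0.036,0.001,0.081],"turn":[0,0,0],"hand":0.4},{"dp":[-0.039,0.001,0.081],"turn":[0,0,0],"hand":0.4}]'; python3 go.py 
python3 - <<'E'
from h import *
c=camera("wrist"); cv2.imwrite(f"pics/wrist8.png",c["color"][:,:,::-1])
c=camera("side"); crop(c,215,110,180,150,4,"pics/side8.png")
E
```

```text
t: 8.6
position: [0.5372, 0.105, 0.2361]
orientation: [-0.001, 0.727, 0.687, 0.001]
ft_force: [0.1, 5.6, 5.1]
width: 0.404
t8.60 tip dryer x -97.2 y -2.9 z 50.1 F dryer [5.6 0.3 5.1] w 0.4 q [-0.55  0.68  0.38  2.15 -0.61  0.42  0.27]
```

View pics/side8.png

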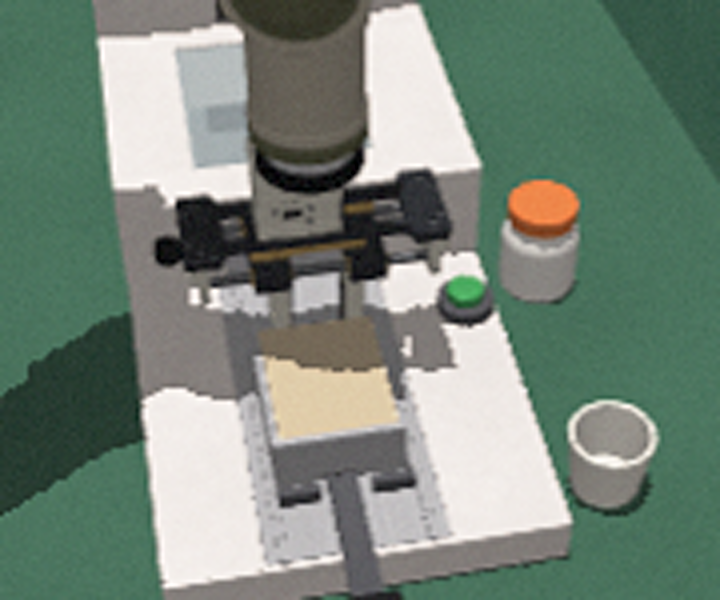

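```bash
python3 -m handwheel '[{"dp":[-0.003,0,-0.001],"turn":[0,0,0],"hand":0.4},{"dp":[-0.006,0,-0.001],"turn":[0,0,0],"hand":0.4},{"dp":[-0.009,0,-0.001],"turn":[0,0,0],"hand":0.4},{"dp":[-0.012,0,-0.001],"turn":[0,0,0],"hand":0.4},{"dp":[-0.015,0,-0.001],"turn":[0,0,0],"hand":0.4}]'; python3 go.py
```

```text
t: 9.32
position: [0.5362, 0.0896, 0.2368]
orientation: [-0.001, 0.727, 0.687, 0.0]
ft_force: [1.5, 17.4, -0.8]
width: 0.402
t9.32 tip dryer x -112.7 y -2.6 z 50.8 F dryer [17.5 -0.5 -0.8] w 0.4 q [-0.52  0.67  0.37  2.16 -0.61  0.41  0.29]
```

```bash
python3 -m handwheel '[{"dp":[-0.002,0,0],"turn":[0,0,0],"hand":0.4},{"dp":[-0.004,0,0],"turn":[0,0,0],"hand":0.4},{"dp":[-0.004,0,0],"turn":[0,0,0],"hand":0.4}]'; python3 - <<'E'
from go import *
s=status(); z=Rm(s)[:,2]; print("tool z in dryer",z@u,z@v,z[2])
c=camera("wrist"); crop(c,200,200,240,180,3,"pics/wrist9.png")
c=camera("side"); crop(c,215,110,180,150,4,"pics/side9.png")
E
```

```text
t: 9.7
position: [0.5362, 0.0888, 0.2368]
orientation: [-0.002, 0.726, 0.687, 0.001]
ft_force: [2.0, 19.6, -1.1]
width: 0.4
t9.70 tip dryer x -112.7 y -2.5 z 50.8 F dryer [19.7 -0.8 -1.1] w 0.4 q [-0.51  0.67  0.37  2.16 -0.61  0.41  0.29]
tool z in dryer 0.005418551045042802 0.001391369804863609 -0.9999843515748826
```

View pics/side9.png

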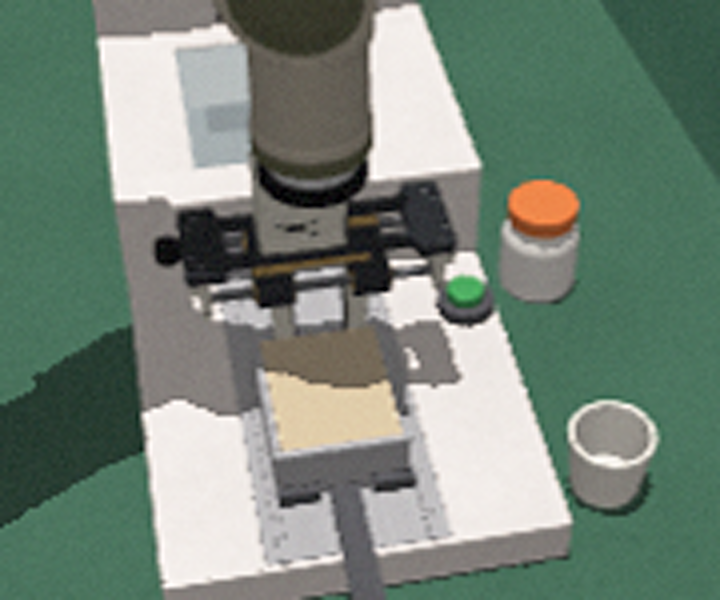

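View pics/wrist9.png

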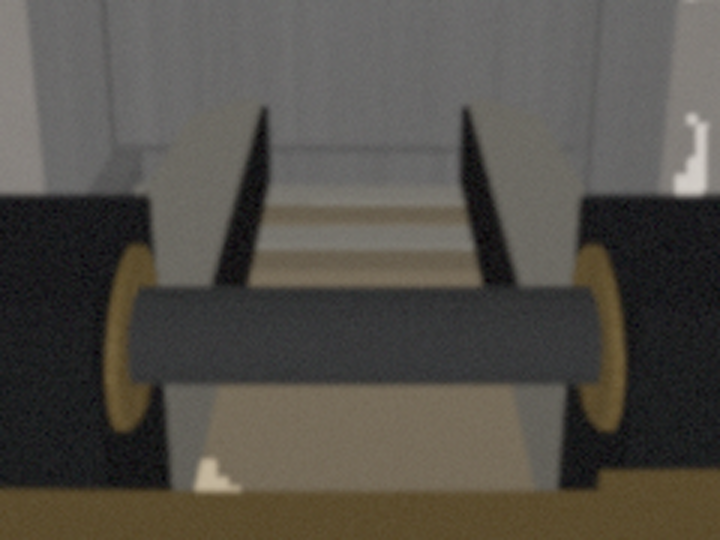

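```bash
python3 -m handwheel '[{"dp":[-0.003,0,0],"turn":[0,-0.5,0],"hand":0.4},{"dp":[-0.004,0,0],"turn":[0,-0.5,0],"hand":0.4},{"dp":[-0.004,0,0],"turn":[0,-0.5,0],"hand":0.4}]'; python3 go.py
python3 -m handwheel '[{"dp":[0.012,0,0],"turn":[0,0.5,0],"hand":0.4},{"dp":[0.024,0,0],"turn":[0,0.5,0],"hand":0.4},{"dp":[0.03,0,-0.05],"turn":[0,0.5,0],"hand":0.4},{"dp":[0.03,0,-0.08],"turn":[0,0.5,0],"hand":0.4}]'; python3 go.py -175 -85 132 0
```

```text
t: 10.18
position: [0.5363, 0.0891, 0.2368]
orientation: [-0.002, 0.725, 0.689, 0.0]
ft_force: [1.7, 37.1, -1.1]
width: 0.398
t10.18 tip dryer x -113.0 y -2.5 z 50.8 F dryer [37.1  0.5 -1.1] w 0.4 q [-0.52  0.67  0.37  2.16 -0.61  0.41  0.29]
t: 10.68
position: [0.5374, 0.1111, 0.3178]
orientation: [0.0, 0.728, 0.686, -0.001]
ft_force: [0.8, 0.2, -0.3]
width: 0.395
t10.68 tip dryer x -91.6 y -2.7 z 131.8 F dryer [ 0.3 -0.7 -0.3] w 0.4 q [-0.67  0.57  0.54  2.11 -0.51  0.6   0.17]
dp mm [-83.5  82.3  -0.1] turn [-8.000e-02  5.000e-02 -9.005e+01]
```

```bash
python3 -m handwheel '[{"dp":[-0.02,0.05,0],"turn":[0,0,-10],"hand":0.5},{"dp":[-0.04,0.082,0],"turn":[0,0,-20],"hand":0.6},{"dp":[-0.0835,0.0825,0],"turn":[0,0,-90],"hand":0.7},{"dp":[-0.0835,0.0825,0],"turn":[0,0,-90],"hand":0.7},{"dp":[-0.0835,0.0825,0],"turn":[0,0,-90],"hand":0.7},{"dp":[-0.0835,0.0825,0],"turn":[0,0,-90],"hand":0.7},{"dp":[-0.0835,0.0825,0],"turn":[0,0,-90],"hand":0.7},{"dp":[-0.0835,0.0825,0],"turn":[0,0,-90],"hand":0.7},{"dp":[-0.0835,0.0825,0],"turn":[0,0,-90],"hand":0.7},{"dp":[-0.0835,0.0825,0],"turn":[0,0,-90],"hand":0.7}]'; python3 go.py -175 -70 51 0
python3 - <<'E'
from h import *
c=camera("wrist"); crop(c,180,10,260,190,3,"pics/wrist10.png"); cv2.imwrite("pics/wrist10f.png",c["color"][:,:,::-1])
c=camera("side"); crop(c,215,110,180,150,4,"pics/side10.png")
E
```

```text
t: 11.92
position: [0.6146, 0.0222, 0.3162]
orientation: [-0.001, 0.03, 1.0, -0.0]
ft_force: [-0.2, -0.1, 0.5]
width: 0.701
t11.93 tip dryer x -175.8 y -84.8 z 130.2 F dryer [-0.1  0.1  0.5] w 0.7 q [-0.17  0.58  0.06  1.94 -0.06  0.63  1.44]
dp mm [14.9  0.7 79.2] turn [-0.05 -0.08 -0.13]
```

View pics/wrist10.png

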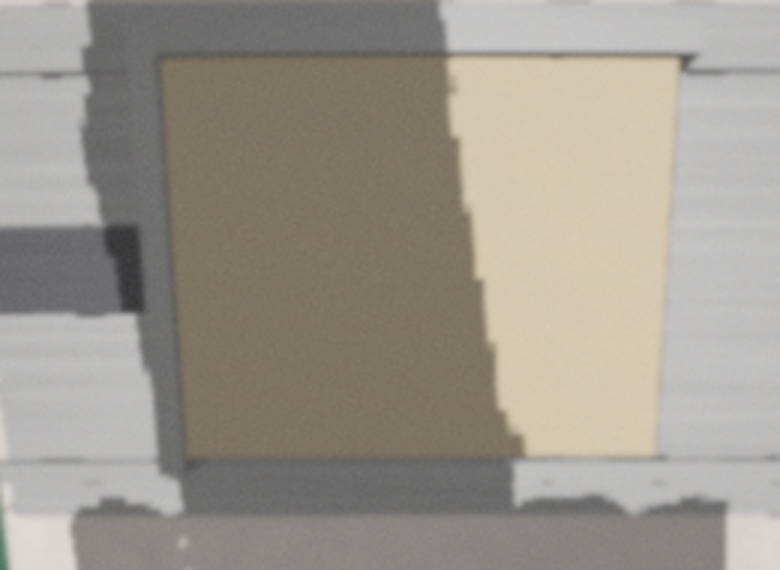

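View pics/side10.png

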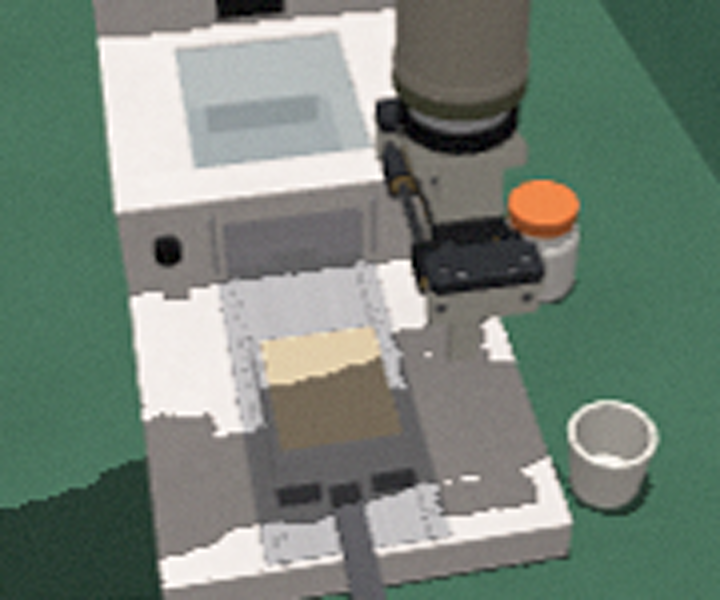

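The top plate is flush with both walls: its gaps to the rear wall (left) and the side wall (top) are just thin lines. I'll give the side one more firming tap in case the second push shifted anything.

```bash
python3 -m handwheel '[{"dp":[0,0,0.05],"turn":[0,0,0],"hand":0.7},{"dp":[0.01,0,0.079],"turn":[0,0,0],"hand":0.7},{"dp":[0.022,0,0.079],"turn":[0,0,0],"hand":0.7},{"dp":[0.028,0,0.079],"turn":[0,0,0],"hand":0.7},{"dp":[0.032,0,0.079],"turn":[0,0.4,0],"hand":0.7},{"dp":[0.036,0,0.079],"turn":[0,0.6,0],"hand":0.7},{"dp":[0.038,0,0.079],"turn":[0,0.6,0],"hand":0.7}]'; python3 go.py
```

```text
t: 12.9
position: [0.5805, 0.0252, 0.2395]
orientation: [0.0, 0.029, 1.0, 0.0]
ft_force: [13.4, -1.3, -2.3]
width: 0.704
t12.90 tip dryer x -174.4 y -50.9 z 53.5 F dryer [ -0.5 -13.5  -2.3] w 0.7 q [-0.17  0.66  0.04  2.06 -0.07  0.42  1.44]
```

```bash
python3 -m handwheel '[{"dp":[0.002,0,0],"turn":[0,0.1,0],"hand":0.7},{"dp":[0.002,0,0],"turn":[0,0.1,0],"hand":0.7}]'; python3 go.py;  python3 -m handwheel '[{"dp":[-0.012,0,0],"turn":[0,-0.7,0],"hand":0.7},{"dp":[-0.03,0,0],"turn":[0,-0.7,0],"hand":0.7},{"dp":[-0.03,0,-0.06],"turn":[0,-0.7,0],"hand":0.3},{"dp":[-0.03,0,-0.08],"turn":[0,-0.7,0],"hand":0}]'; python3 go.py -410 1 132 -90
python3 - <<'E'
from h import *
c=camera("wrist"); crop(c,180,10,260,190,3,"pics/wrist11.png")
E
```

```text
t: 13.15
position: [0.58, 0.0252, 0.24]
orientation: [0.001, 0.029, 1.0, 0.001]
ft_force: [14.9, -2.5, -1.7]
width: 0.698
t13.15 tip dryer x -174.4 y -50.7 z 54.0 F dryer [ -1.6 -15.   -1.7] w 0.7 q [-0.17  0.66  0.04  2.06 -0.07  0.42  1.44]
t: 13.65
position: [0.6066, 0.0237, 0.3199]
orientation: [0.001, 0.029, 1.0, 0.0]
ft_force: [0.7, 0.4, -0.6]
width: 0.536
t13.65 tip dryer x -174.5 y -77.3 z 133.9 F dryer [ 0.4 -0.7 -0.6] w 0.54 q [-0.18  0.56  0.06  1.96 -0.06  0.62  1.44]
dp mm [  77.8 -235.4    1.7] turn [1.100e-01 7.000e-02 8.997e+01]
```

View pics/wrist11.png

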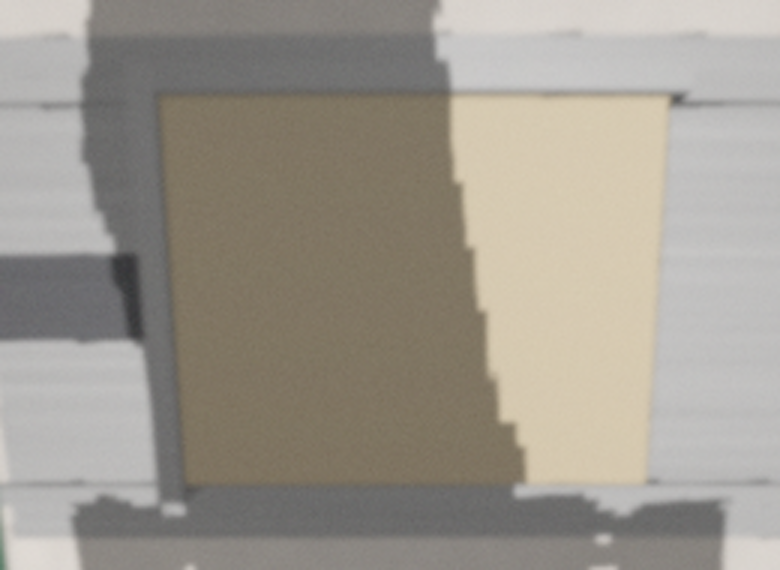

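```bash
python3 -m handwheel '[{"dp":[0.03,-0.06,0],"turn":[0,0,10],"hand":0},{"dp":[0.05,-0.11,0],"turn":[0,0,20],"hand":0},{"dp":[0.078,-0.235,0],"turn":[0,0,90],"hand":0},{"dp":[0.078,-0.235,0],"turn":[0,0,90],"hand":0},{"dp":[0.078,-0.235,0],"turn":[0,0,90],"hand":0},{"dp":[0.078,-0.235,0],"turn":[0,0,90],"hand":0},{"dp":[0.078,-0.235,0],"turn":[0,0,90],"hand":0},{"dp":[0.078,-0.235,0],"turn":[0,0,90],"hand":0},{"dp":[0.078,-0.235,0],"turn":[0,0,90],"hand":0},{"dp":[0.078,-0.235,0],"turn":[0,0,90],"hand":0}]'; python3 go.py -400 1 54 -90
python3 - <<'E'
from h import *
c=camera("wrist");  cv2.imwrite("pics/wrist12.png",c["color"][:,:,::-1])
c=camera("side"); crop(c,215,130,200,150,4,"pics/side12.png")
c=camera("top"); crop(c,230,120,200,150,4,"pics/top12.png")
E
```

```text
t: 14.95
position: [0.5143, -0.2059, 0.3169]
orientation: [-0.0, 0.727, 0.687, -0.0]
ft_force: [-0.3, 0.7, -0.7]
width: 0.004
t14.95 tip dryer x -409.2 y 2.1 z 130.9 F dryer [ 0.7  0.3 -0.7] w 0.0 q [-0.05  0.56  0.48  2.09 -0.46  0.59  0.7 ]
dp mm [ 9.2  1.  76.9] turn [-0.08  0.    0.05]
```

View pics/wrist12.png

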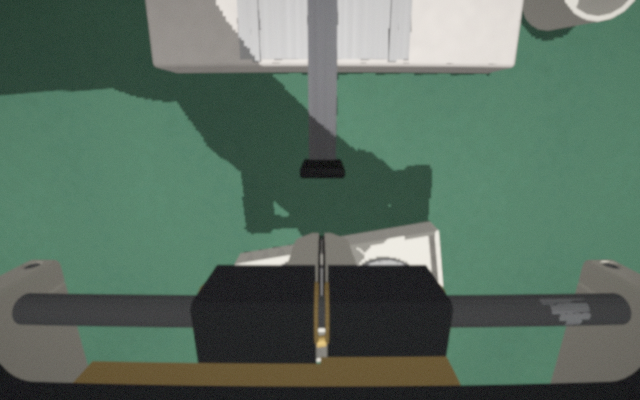

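View pics/side12.png

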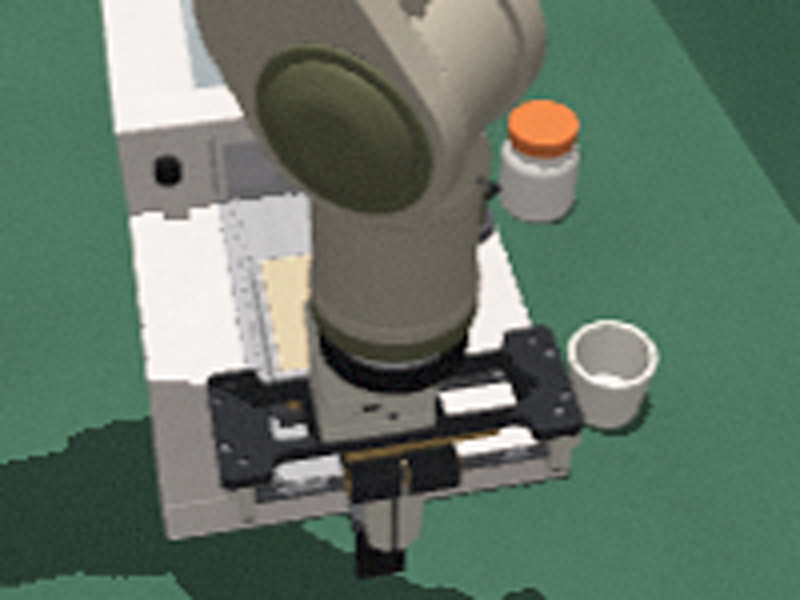

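View pics/top12.png

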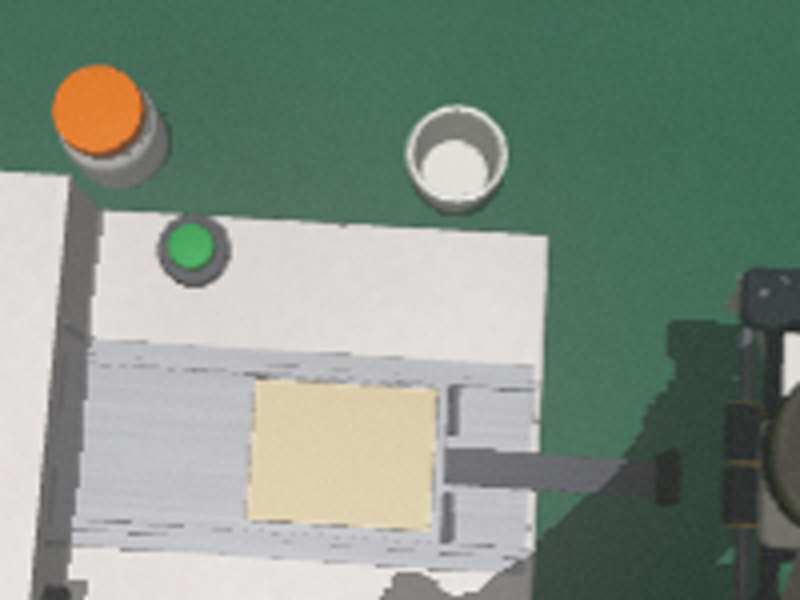

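```bash
python3 -m handwheel '[{"dp":[0,0.001,0.05],"turn":[0,0,0],"hand":0},{"dp":[0,0.001,0.077],"turn":[0,0,0],"hand":0},{"dp":[0.008,0.001,0.077],"turn":[0,0,0],"hand":0},{"dp":[0.014,0.001,0.077],"turn":[0,0,0],"hand":0},{"dp":[0.018,0.001,0.077],"turn":[0,0,0],"hand":0},{"dp":[0.021,0.001,0.077],"turn":[0,0,0],"hand":0},{"dp":[0.024,0.001,0.077],"turn":[0,0,0],"hand":0},{"dp":[0.028,0.001,0.077],"turn":[0,0,0],"hand":0},{"dp":[0.034,0.001,0.077],"turn":[0,0,0],"hand":0}]'; python3 go.py
python3 - <<'E'
from h import *
c=camera("wrist");  cv2.imwrite("pics/wrist13.png",c["color"][:,:,::-1])
E
```

```text
t: 16.23
position: [0.5174, -0.1743, 0.241]
orientation: [0.002, 0.728, 0.685, -0.001]
ft_force: [-0.7, -7.4, 3.6]
width: 0.007
t16.23 tip dryer x -378.1 y 0.2 z 55.0 F dryer [-7.5  0.3  3.6] w 0.01 q [-0.03  0.67  0.37  2.15 -0.58  0.41  0.74]
```

View pics/wrist13.png

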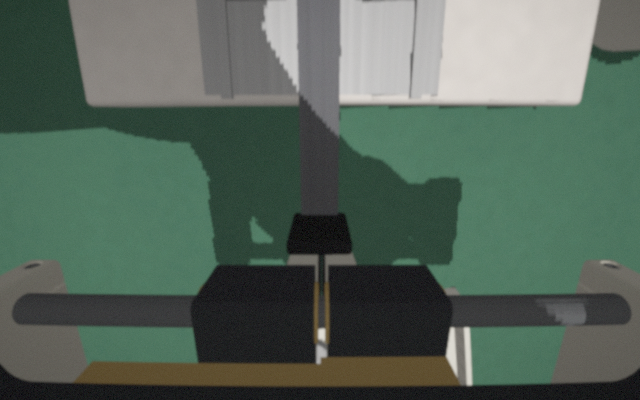

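```bash
python3 -m handwheel '[{"dp":[0.005,0,0],"turn":[0,0,0],"hand":0},{"dp":[0.012,0,0],"turn":[0,0,0],"hand":0},{"dp":[0.020,0,0],"turn":[0,0,0],"hand":0},{"dp":[0.030,0,0],"turn":[0,0,0],"hand":0},{"dp":[0.040,0,0],"turn":[0,0,0],"hand":0},{"dp":[0.050,0,0],"turn":[0,0,0],"hand":0},{"dp":[0.060,0,0],"turn":[0,0,0],"hand":0},{"dp":[0.070,0,0],"turn":[0,0,0],"hand":0},{"dp":[0.080,0,0],"turn":[0,0,0],"hand":0},{"dp":[0.090,0,0],"turn":[0,0,0],"hand":0},{"dp":[0.100,0,0],"turn":[0,0,0],"hand":0},{"dp":[0.107,0,0],"turn":[0,0,0],"hand":0},{"dp":[0.113,0,0],"turn":[0,0,0],"hand":0},{"dp":[0.118,0,0],"turn":[0,0,0],"hand":0},{"dp":[0.122,0,0],"turn":[0,0,0],"hand":0}]'; python3 go.py
python3 - <<'E'
from h import *
c=camera("wrist");  cv2.imwrite("pics/wrist14.png",c["color"][:,:,::-1])
c=camera("side"); crop(c,215,110,200,150,4,"pics/side14.png")
E
```

```text
t: 18.15
position: [0.5247, -0.0531, 0.241]
orientation: [0.003, 0.728, 0.685, -0.001]
ft_force: [0.2, -11.5, 3.0]
width: 0.007
t18.15 tip dryer x -256.8 y -0.2 z 55.0 F dryer [-11.5  -0.9   3. ] w 0.01 q [-0.27  0.66  0.38  2.2  -0.63  0.39  0.57]
```

View pics/wrist14.png

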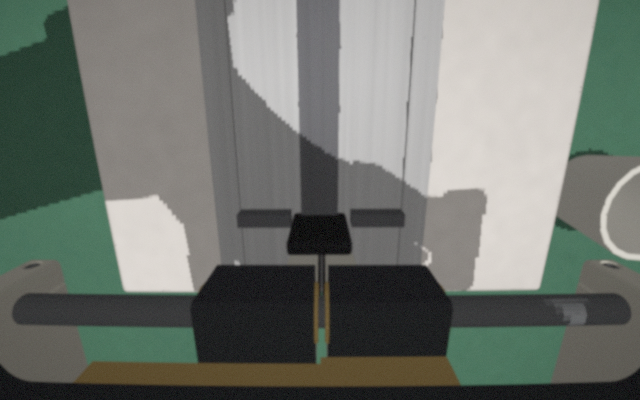

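View pics/side14.png

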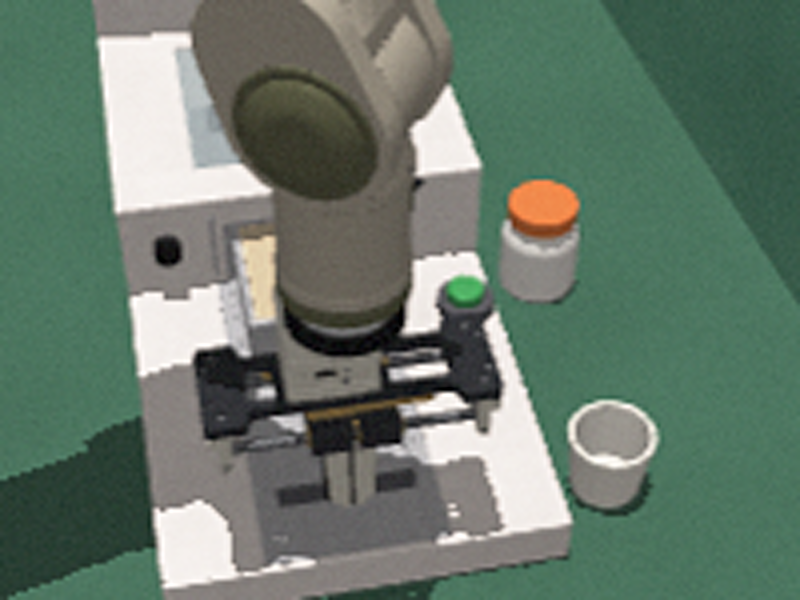

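```bash
python3 -m handwheel '[{"dp":[0.004,0,-0.002],"turn":[0,0,0],"hand":0},{"dp":[0.009,0,-0.002],"turn":[0,0,0],"hand":0},{"dp":[0.016,0,-0.002],"turn":[0,0,0],"hand":0},{"dp":[0.024,0,-0.002],"turn":[0,0,0],"hand":0},{"dp":[0.032,0,-0.002],"turn":[0,0,0],"hand":0},{"dp":[0.040,0,-0.002],"turn":[0,0,0],"hand":0},{"dp":[0.048,0,-0.002],"turn":[0,0,0],"hand":0},{"dp":[0.056,0,-0.002],"turn":[0,0,0],"hand":0},{"dp":[0.064,0,-0.002],"turn":[0,0,0],"hand":0},{"dp":[0.072,0,-0.002],"turn":[0,0,0],"hand":0},{"dp":[0.080,0,-0.002],"turn":[0,0,0],"hand":0},{"dp":[0.088,0,-0.002],"turn":[0,0,0],"hand":0},{"dp":[0.096,0,-0.002],"turn":[0,0,0],"hand":0},{"dp":[0.104,0,-0.002],"turn":[0,0,0],"hand":0},{"dp":[0.112,0,-0.002],"turn":[0,0,0],"hand":0},{"dp":[0.119,0,-0.002],"turn":[0,0,0],"hand":0},{"dp":[0.124,0,-0.002],"turn":[0,0,0],"hand":0},{"dp":[0.128,0,-0.002],"turn":[0,0,0],"hand":0}]'; python3 go.py
python3 - <<'E'
from h import *
c=camera("wrist");  cv2.imwrite("pics/wrist15.png",c["color"][:,:,::-1])
c=camera("side"); crop(c,215,80,200,150,4,"pics/side15.png")
E
```

```text
t: 20.5
position: [0.5317, 0.0761, 0.2422]
orientation: [0.001, 0.728, 0.686, -0.001]
ft_force: [1.1, -6.0, -3.3]
width: 0.007
t20.50 tip dryer x -127.0 y 0.9 z 56.2 F dryer [-5.9 -1.4 -3.3] w 0.01 q [-0.54  0.67  0.43  2.17 -0.67  0.43  0.37]
```

View pics/wrist15.png

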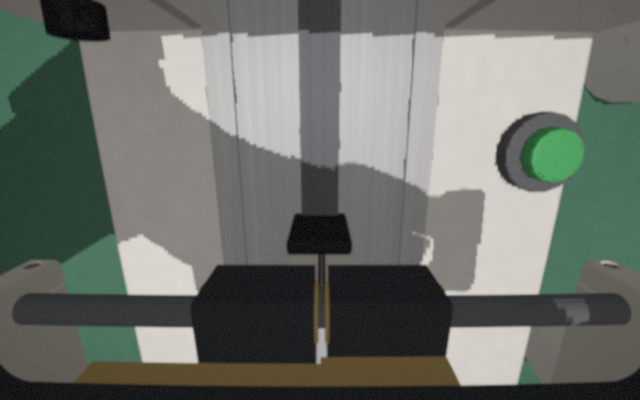

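View pics/side15.png

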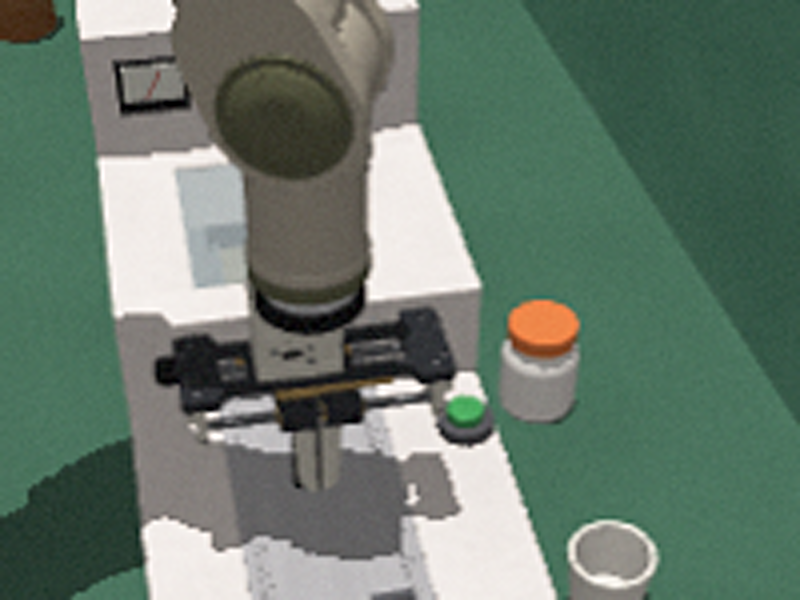

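```bash
python3 -m handwheel '[{"dp":[0.004,0,0],"turn":[0,0,0],"hand":0},{"dp":[0.009,0,0],"turn":[0,0,0],"hand":0},{"dp":[0.014,0,0],"turn":[0,0,0],"hand":0},{"dp":[0.019,0,0],"turn":[0,0,0],"hand":0},{"dp":[0.024,0,0],"turn":[0,0,0],"hand":0},{"dp":[0.028,0,0],"turn":[0,0,0],"hand":0},{"dp":[0.031,0,0],"turn":[0,0,0],"hand":0},{"dp":[0.034,0,0],"turn":[0,0,0],"hand":0},{"dp":[0.036,0,0],"turn":[0,0,0],"hand":0},{"dp":[0.038,0,0],"turn":[0,0,0],"hand":0}]'; python3 go.py
```

```text
t: 21.85
position: [0.534, 0.1148, 0.2422]
orientation: [-0.0, 0.728, 0.686, -0.0]
ft_force: [-0.6, -4.0, -2.6]
width: 0.007
t21.85 tip dryer x -87.9 y 1.0 z 56.2 F dryer [-4.1  0.4 -2.6] w 0.01 q [-0.61  0.68  0.45  2.15 -0.68  0.45  0.31]
```

```bash
python3 -m handwheel '[{"dp":[0.002,0,0],"turn":[0,0,0],"hand":0},{"dp":[0.004,0,0],"turn":[0,0,0],"hand":0},{"dp":[0.006,0,0],"turn":[0,0,0],"hand":0},{"dp":[0.008,0,0],"turn":[0,0,0],"hand":0}]'; python3 go.py;python3 -m handwheel '[{"dp":[0.002,0,0],"turn":[0,0,0],"hand":0},{"dp":[0.003,0,0],"turn":[0,0,0],"hand":0}]'; python3 go.py
```

```text
t: 22.35
position: [0.5346, 0.1222, 0.2423]
orientation: [0.001, 0.728, 0.686, -0.0]
ft_force: [1.2, -12.9, -1.6]
width: 0.008
t22.35 tip dryer x -80.8 y 0.6 z 56.3 F dryer [-12.8  -1.9  -1.6] w 0.01 q [-0.63  0.68  0.45  2.15 -0.68  0.45  0.3 ]
t: 22.6
position: [0.5347, 0.1228, 0.2424]
orientation: [0.002, 0.729, 0.685, -0.001]
ft_force: [0.1, -20.9, -0.4]
width: 0.007
t22.60 tip dryer x -80.8 y 0.5 z 56.4 F dryer [-20.9  -1.3  -0.4] w 0.01 q [-0.63  0.68  0.46  2.15 -0.67  0.45  0.29]
```

```bash
python3 -m handwheel '[{"dp":[0.002,0,0],"turn":[0,0,0],"hand":0},{"dp":[0.002,0,0],"turn":[0,0,0],"hand":0}]'; python3 go.py;python3 -m handwheel '[{"dp":[-0.008,0,0],"turn":[0,0,0],"hand":0},{"dp":[-0.02,0,0],"turn":[0,0,0],"hand":0},{"dp":[-0.04,0,-0.06],"turn":[0,0,0],"hand":0},{"dp":[-0.04,0,-0.09],"turn":[0,0,0],"hand":0}]'; python3 go.py -75 -124 130 -90
python3 - <<'E'
from h import *
c=camera("wrist");  cv2.imwrite("pics/wrist16.png",c["color"][:,:,::-1])
c=camera("side"); crop(c,215,80,200,150,4,"pics/side16.png")
c=camera("top"); crop(c,120,140,200,150,4,"pics/top16.png")
E
```

```text
t: 22.85
position: [0.5347, 0.1231, 0.2424]
orientation: [0.003, 0.729, 0.684, -0.002]
ft_force: [-0.7, -24.3, 0.6]
width: 0.004
t22.85 tip dryer x -80.8 y 0.4 z 56.4 F dryer [-24.3  -0.7   0.6] w 0.0 q [-0.64  0.68  0.46  2.15 -0.67  0.45  0.29]
t: 23.35
position: [0.5327, 0.0868, 0.3344]
orientation: [-0.0, 0.728, 0.686, 0.001]
ft_force: [-0.9, -0.2, 0.9]
width: 0.004
t23.35 tip dryer x -115.8 y 0.4 z 148.4 F dryer [-0.2  0.9  0.9] w 0.0 q [-0.68  0.55  0.61  2.12 -0.53  0.63  0.24]
dp mm [ 41.1 124.5  18.5] turn [ 0.04 -0.05 -0.1 ]
```

View pics/wrist16.png

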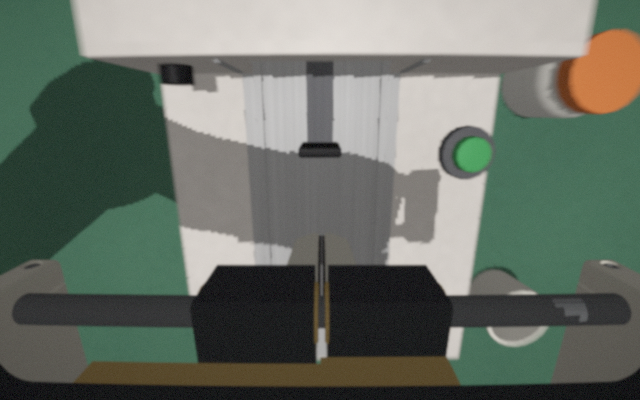

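View pics/side16.png

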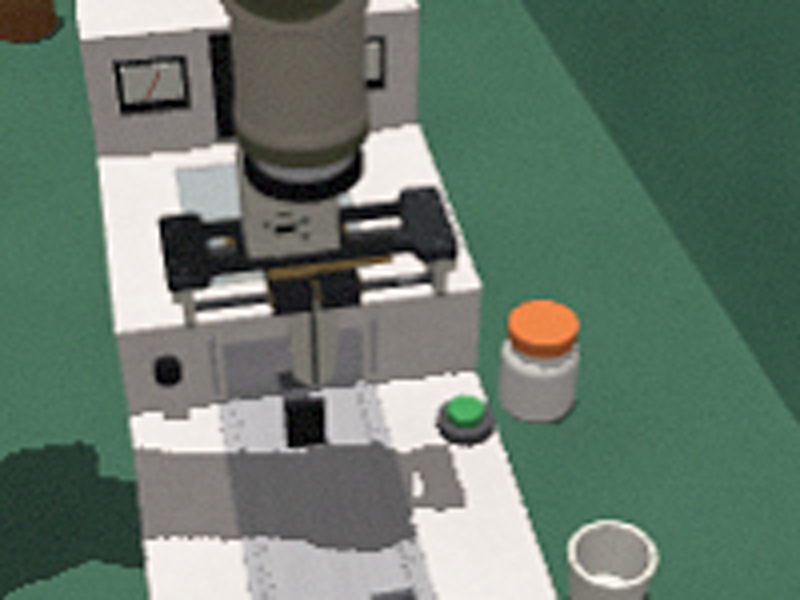

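View pics/top16.png

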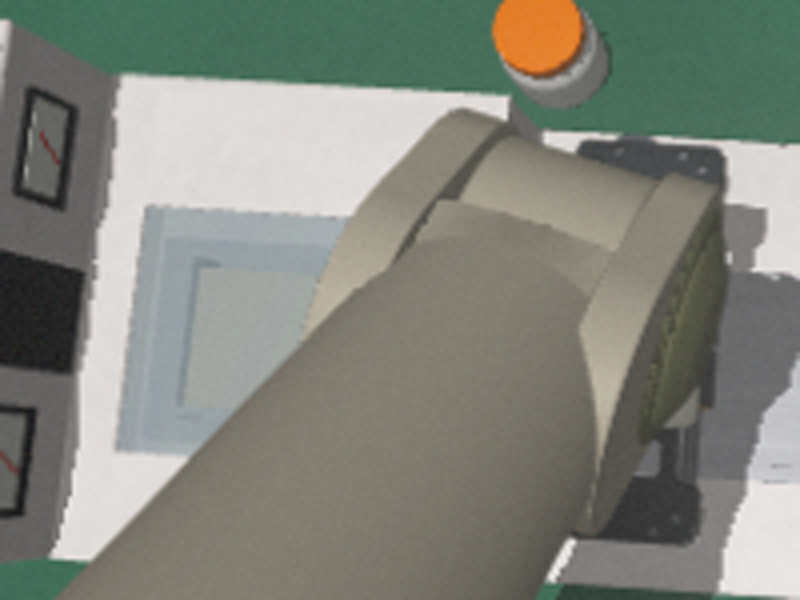

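```bash
python3 - <<'E'
from go import *
T=camera("top");S=camera("side");W=camera("wrist")
def cen(c,box):
    x0,y0,x1,y1=box; im=c["color"][y0:y1,x0:x1].astype(int); m=(im[...,1]>90)&(im[...,1]-im[...,0]>60)&(im[...,1]-im[...,2]>50)
    ys,xs=np.nonzero(m); return np.array([xs.mean()+x0,ys.mean()+y0]),m.sum()
obs=[(T,np.array([190,86])/4+[229.625,159.625]),(S,cen(S,(315,170,350,200))[0]),(W,cen(W,(430,120,510,190))[0])]
for c,o in obs: print(o)
for ss in (obs,obs[:2],obs[1:]):
  f=lambda X:np.concatenate([(proj(c,X)[0]-o) for c,o in ss])
  r=least_squares(f,[.66,.12,.06]); X=r.x; d=X[:2]-P0; print(X.round(4),f(X).round(1),"dryer",(d@u[:2]*1e3).round(1),(d@v[:2]*1e3).round(1))
E
```

```text
[277.125 181.125]
[330.86363636 181.70454545]
[474.19204545 157.46363636]
[0.6622 0.1228 0.0602] [-0.4 -0.4  1.  -0.6 -0.4  0.1] dryer -72.4 -126.6
[0.6603 0.1222 0.0587] [-0.1  0.4  0.5 -0.1] dryer -73.1 -124.8
[0.6623 0.1229 0.0601] [ 1.  -0.7 -0.3  0. ] dryer -72.3 -126.7
```

```bash
python3 -m handwheel '[{"dp":[0.012,0.05,0],"turn":[0,0,0],"hand":0},{"dp":[0.03,0.1,0],"turn":[0,0,0],"hand":0},{"dp":[0.043,0.1265,0.02],"turn":[0,0,0],"hand":0},{"dp":[0.043,0.1265,0.06],"turn":[0,0,0],"hand":0},{"dp":[0.043,0.1265,0.06],"turn":[0,0,0],"hand":0}]'; python3 go.py -73 -126 60 -90
python3 - <<'E'
from h import *
c=camera("wrist");  cv2.imwrite("pics/wrist17.png",c["color"][:,:,::-1])
c=camera("side"); crop(c,215,50,200,150,4,"pics/side17.png")
c=camera("top"); crop(c,120,140,200,150,4,"pics/top17.png")
E
```

```text
t: 24.28
position: [0.66, 0.1239, 0.2681]
orientation: [-0.002, 0.727, 0.686, -0.003]
ft_force: [-0.5, -0.3, 0.6]
width: 0.009
t24.27 tip dryer x -71.8 y -123.0 z 82.1 F dryer [-0.4  0.5  0.6] w 0.01 q [-0.61  0.76  0.55  1.85 -0.59  0.7   0.23]
dp mm [-1.5  1.8 22.1] turn [-0.44  0.1   0.  ]
```

View pics/wrist17.png

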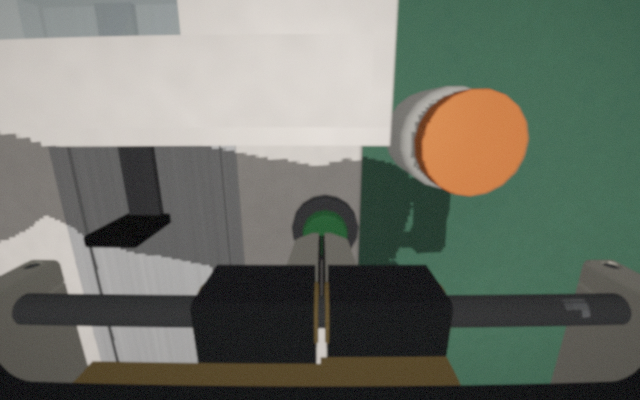

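View pics/side17.png

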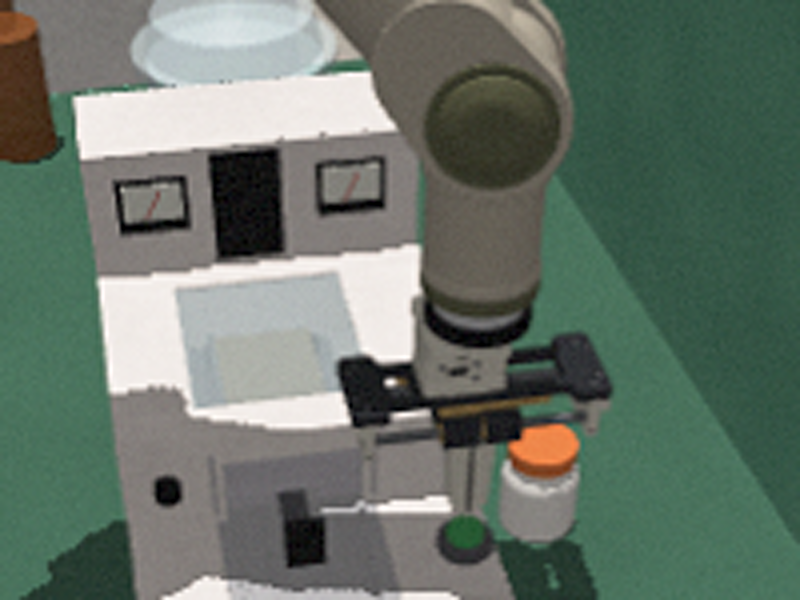

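View pics/top17.png

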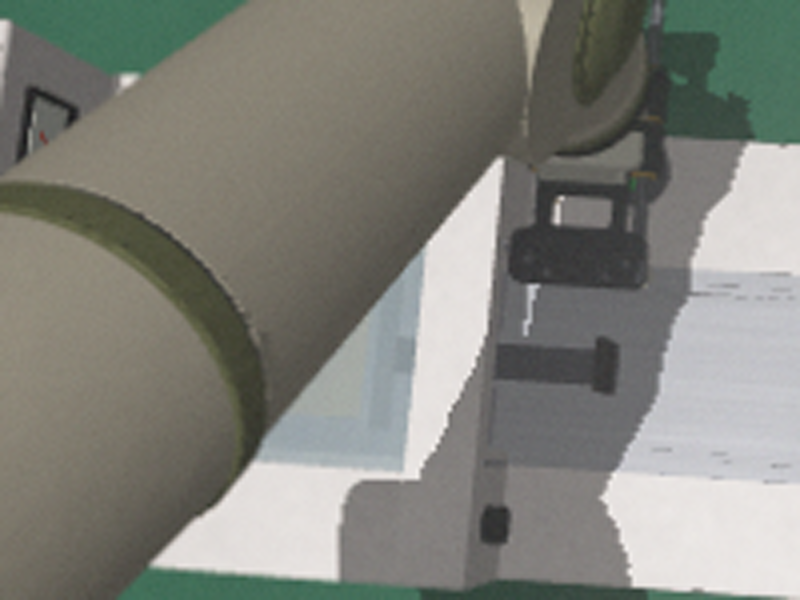

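```bash
python3 -m handwheel '[{"dp":[-0.0015,0.002,0.012],"turn":[-0.4,0,0],"hand":0},{"dp":[-0.0015,0.002,0.019],"turn":[-0.4,0,0],"hand":0},{"dp":[-0.0015,0.002,0.022],"turn":[-0.4,0,0],"hand":0},{"dp":[-0.0015,0.002,0.024],"turn":[-0.4,0,0],"hand":0},{"dp":[-0.0015,0.002,0.026],"turn":[-0.4,0,0],"hand":0}]'; python3 go.py; python3 -m handwheel '[{"dp":[0,0,0.002],"turn":[0,0,0],"hand":0},{"dp":[0,0,0.003],"turn":[0,0,0],"hand":0}]'; python3 go.py
```

```text
t: 25.05
position: [0.6631, 0.1221, 0.2463]
orientation: [0.002, 0.727, 0.686, 0.002]
ft_force: [-1.2, 0.1, 3.0]
width: 0.008
t25.05 tip dryer x -73.1 y -128.8 z 60.3 F dryer [-0.   1.2  3. ] w 0.01 q [-0.59  0.79  0.52  1.86 -0.62  0.65  0.25]
t: 25.3
position: [0.6631, 0.1221, 0.2433]
orientation: [0.002, 0.727, 0.686, 0.002]
ft_force: [-2.3, -0.5, 4.1]
width: 0.005
t25.30 tip dryer x -73.1 y -128.8 z 57.3 F dryer [-0.7  2.2  4.1] w 0.01 q [-0.59  0.79  0.52  1.86 -0.62  0.65  0.26]
```

```bash
python3 -m handwheel '[{"dp":[0,0,0.002],"turn":[0,0,0],"hand":0},{"dp":[0,0,0.002],"turn":[0,0,0],"hand":0}]'; python3 go.py; python3 -m handwheel '[{"dp":[0,0,0.002],"turn":[0,0,0],"hand":0},{"dp":[0,0,0.002],"turn":[0,0,0],"hand":0}]'; python3 go.py
```

```text
t: 25.55
position: [0.6631, 0.122, 0.2423]
orientation: [0.002, 0.727, 0.686, 0.003]
ft_force: [-5.4, -0.6, 14.5]
width: 0.003
t25.55 tip dryer x -73.0 y -128.8 z 56.3 F dryer [-0.9  5.3 14.5] w 0.0 q [-0.58  0.79  0.52  1.86 -0.62  0.65  0.26]
t: 25.8
position: [0.6631, 0.1218, 0.242]
orientation: [0.002, 0.728, 0.686, 0.003]
ft_force: [-10.3, -0.1, 31.2]
width: 0.001
t25.80 tip dryer x -73.0 y -128.9 z 56.0 F dryer [-0.7 10.2 31.2] w 0.0 q [-0.58  0.79  0.52  1.86 -0.63  0.65  0.26]
```

```bash
python3 - <<'E'
from h import *
c=camera("side"); crop(c,300,150,80,60,8,"pics/side18.png")
c=camera("wrist"); crop(c,240,170,160,120,5,"pics/wrist18.png")
E
python3 -m handwheel '[{"dp":[0,0,-0.012],"turn":[0,0,0],"hand":0},{"dp":[0,-0.015,-0.02],"turn":[0,0,0],"hand":0.4},{"dp":[0,-0.03,-0.02],"turn":[0,0,0],"hand":0.4},{"dp":[0,-0.03,-0.02],"turn":[0,0,0],"hand":0.4},{"dp":[0,-0.03,-0.02],"turn":[0,0,0],"hand":0.4}]'; python3 go.py -73 -98.6 65 -90
```

```text
t: 26.52
position: [0.6331, 0.1241, 0.2587]
orientation: [0.002, 0.727, 0.686, 0.002]
ft_force: [-1.2, 0.6, 0.7]
width: 0.375
t26.52 tip dryer x -72.9 y -98.7 z 72.7 F dryer [0.5 1.2 0.7] w 0.37 q [-0.61  0.75  0.53  1.92 -0.62  0.63  0.25]
dp mm [-0.1  1.   7.7] turn [0.36 0.01 0.01]
```

View pics/side18.png

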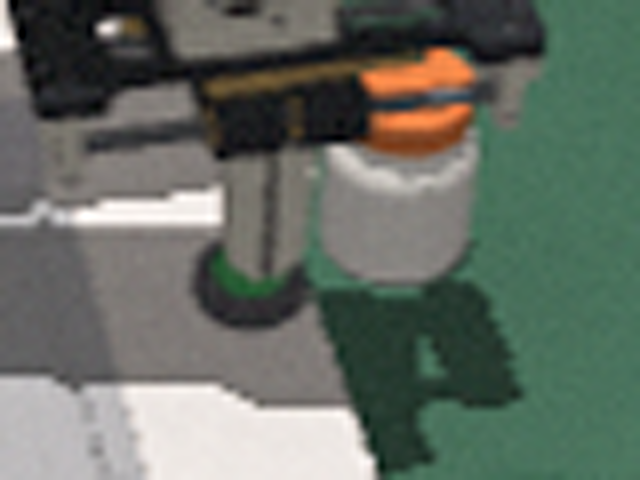

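View pics/wrist18.png

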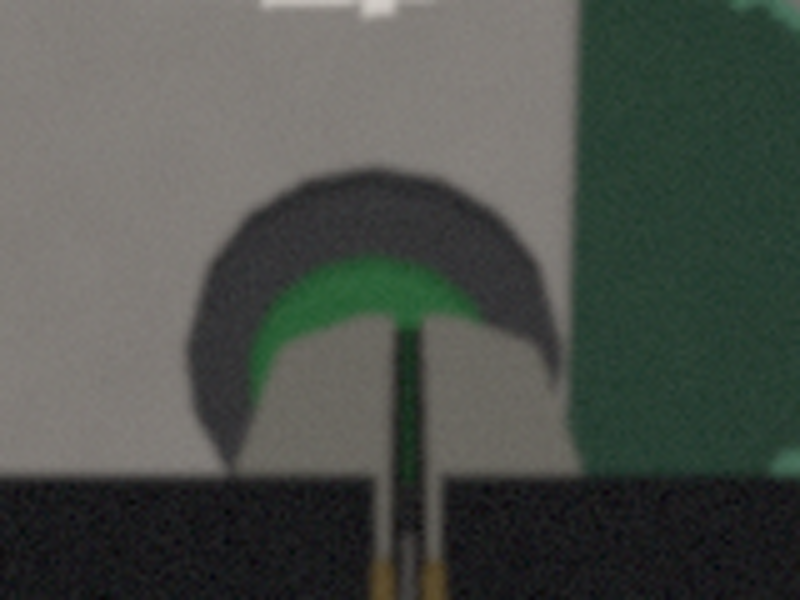

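```bash
python3 -m handwheel '[{"dp":[0,-0.001,0.005],"turn":[0.4,0,0],"hand":0.4},{"dp":[0,-0.001,0.009],"turn":[0.4,0,0],"hand":0.4},{"dp":[0,-0.001,0.009],"turn":[0.4,0,0],"hand":0.4}]'; python3 go.py; python3 - <<'E'
from h import *
c=camera("wrist"); cv2.imwrite("pics/wrist19.png",c["color"][:,:,::-1])
E
```

```text
t: 26.9
position: [0.6322, 0.1239, 0.2493]
orientation: [-0.0, 0.727, 0.686, -0.001]
ft_force: [-0.4, -0.2, -0.2]
width: 0.399
t26.90 tip dryer x -73.2 y -96.4 z 63.3 F dryer [-0.2  0.4 -0.2] w 0.4 q [-0.61  0.76  0.52  1.93 -0.63  0.62  0.26]
```

View pics/wrist19.png

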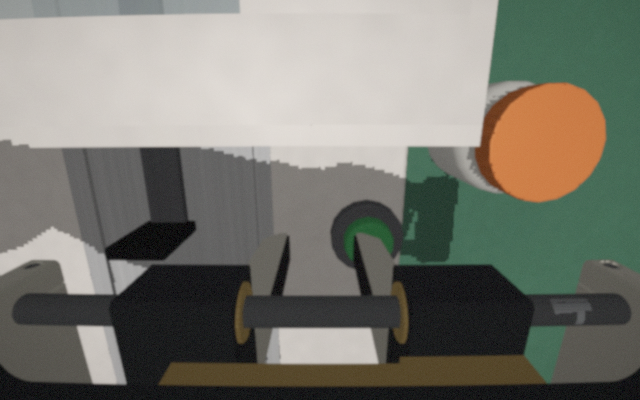

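```bash
python3 -m handwheel '[{"dp":[0,0,0.003],"turn":[0,0,0],"hand":0.4},{"dp":[0,0,0.005],"turn":[0,0,0],"hand":0.4},{"dp":[0,0,0.007],"turn":[0,0,0],"hand":0.4}]'; python3 go.py; python3 -m handwheel '[{"dp":[0,0,0.001],"turn":[0,0,0],"hand":0.4},{"dp":[0,0,0.002],"turn":[0,0,0],"hand":0.4}]'; python3 go.py; python3 -m handwheel '[{"dp":[0,0,0.001],"turn":[0,0,0],"hand":0.4},{"dp":[0,0,0.002],"turn":[0,0,0],"hand":0.4}]'; python3 go.py
```

```text
t: 27.32
position: [0.6324, 0.1238, 0.2431]
orientation: [-0.0, 0.727, 0.686, 0.0]
ft_force: [-0.3, -0.2, 5.3]
width: 0.403
t27.32 tip dryer x -73.1 y -96.8 z 57.1 F dryer [-0.2  0.3  5.3] w 0.4 q [-0.6   0.77  0.51  1.93 -0.63  0.61  0.27]
t: 27.58
position: [0.6324, 0.1237, 0.2421]
orientation: [-0.0, 0.728, 0.686, 0.0]
ft_force: [-4.8, -0.4, 21.8]
width: 0.396
t27.57 tip dryer x -73.2 y -96.9 z 56.1 F dryer [-0.7  4.7 21.8] w 0.4 q [-0.6   0.77  0.51  1.93 -0.63  0.61  0.27]
t: 27.82
position: [0.6324, 0.1235, 0.2417]
orientation: [-0.0, 0.728, 0.686, 0.001]
ft_force: [-11.1, -0.3, 38.6]
width: 0.397
t27.82 tip dryer x -73.2 y -97.0 z 55.7 F dryer [-1.  11.1 38.6] w 0.4 q [-0.6   0.77  0.51  1.93 -0.64  0.61  0.27]
```

The hard stop comes at the same height (about 56 mm) with one finger in the middle of the button, so the button is fully down. Now I'll back away and check everything.

```bash
python3 -m handwheel '[{"dp":[0,0,-0.015],"turn":[0,0,0],"hand":0.4},{"dp":[0,0,-0.06],"turn":[0,0,0],"hand":0.4},{"dp":[0,0,-0.12],"turn":[0,0,0],"hand":0.4},{"dp":[-0.05,0,-0.18],"turn":[0,0,0],"hand":0.4},{"dp":[-0.11,0,-0.2],"turn":[0,0,0],"hand":0.4},{"dp":[-0.17,0,-0.2],"turn":[0,0,0],"hand":0.4},{"dp":[-0.23,0,-0.2],"turn":[0,0,0],"hand":0.4},{"dp":[-0.28,0,-0.2],"turn":[0,0,0],"hand":0.4},{"dp":[-0.28,0,-0.2],"turn":[0,0,0],"hand":0.4}]'; python3 go.py; python3 - <<'E'
from h import *
c=camera("top"); crop(c,120,120,290,190,2.7,"pics/top20.png") if 0 else cv2.imwrite("pics/top20.png",c["color"][:,:,::-1]); crop(c,130,170,130,130,5,"pics/top20c.png")
c=camera("side"); crop(c,225,110,160,130,5,"pics/side20.png")
E
```

```text
t: 28.95
position: [0.6143, -0.1611, 0.4395]
orientation: [0.001, 0.73, 0.683, -0.001]
ft_force: [-0.8, 0.3, 0.1]
width: 0.399
t28.95 tip dryer x -359.1 y -95.4 z 253.5 F dryer [0.2 0.8 0.1] w 0.4 q [-0.28  0.53  0.7   1.81 -0.41  0.95  0.52]
```

View pics/top20.png

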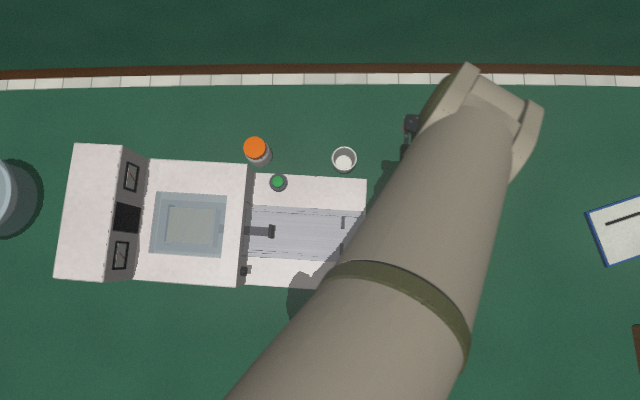

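View pics/top20c.png

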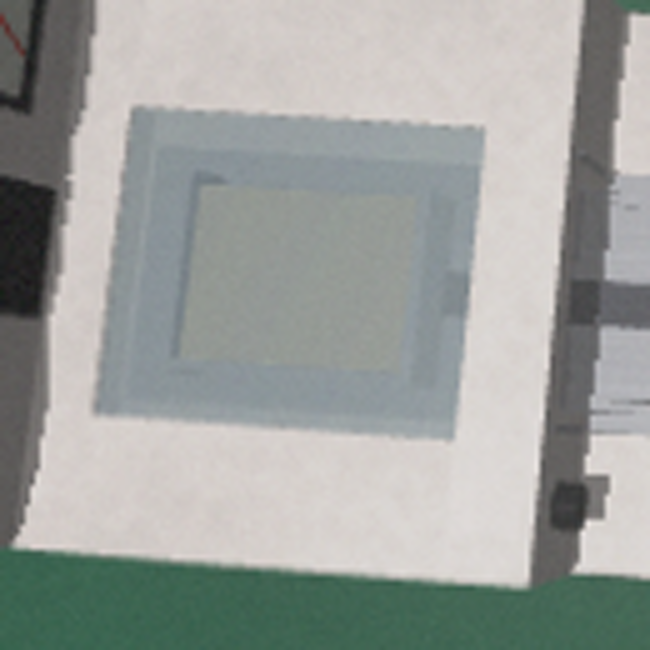

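View pics/side20.png

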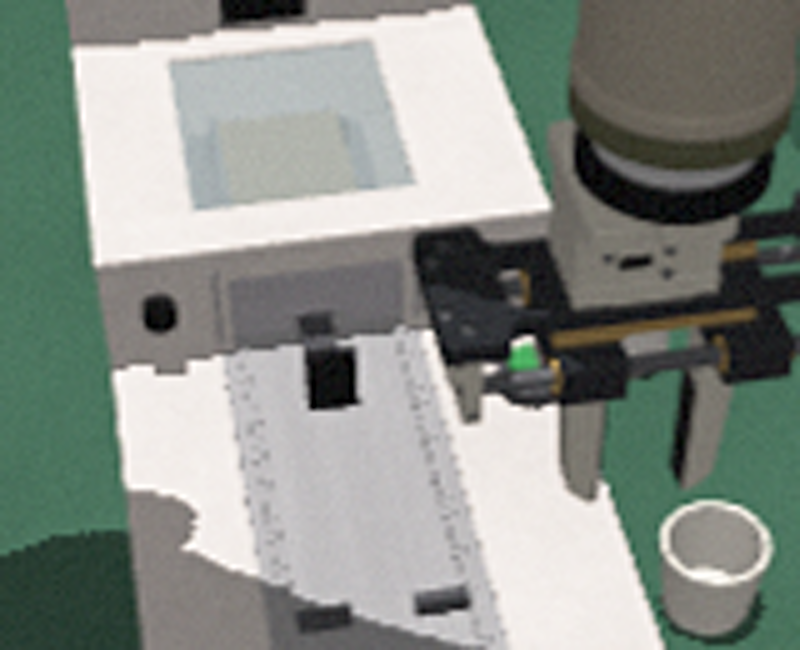

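```bash
python3 - <<'E'
from go import *
c=camera("top"); crop(c,225,200,80,60,8,"pics/top21.png")
def D(px,z):
    w=ray(c,px,z); d=w[:2]-P0; return (d@u[:2]*1e3).round(1),(d@v[:2]*1e3).round(1)
for n,p in [("fl",(200,183)),("fr",(178,358)),("rl",(420,193)),("rr",(404,371)),("stopfoot?",(190,183))]:
    print(n,D(np.array(p)/5+[130-.4,170-.4],.082))
for p in [(597,340),(617,340),(595,392),(615,392)]: print("tab",D(np.array(p)/4+[120-.4,140-.4],.085))
E
```

```text
fl (np.float64(183.2), np.float64(-43.4))
fr (np.float64(183.7), np.float64(42.4))
rl (np.float64(73.2), np.float64(-45.2))
rr (np.float64(71.9), np.float64(41.2))
stopfoot? (np.float64(188.2), np.float64(-43.1))
tab (np.float64(-65.9), np.float64(-13.6))
tab (np.float64(-77.9), np.float64(-14.3))
tab (np.float64(-67.3), np.float64(17.5))
tab (np.float64(-79.2), np.float64(16.7))
```

View pics/top21.png

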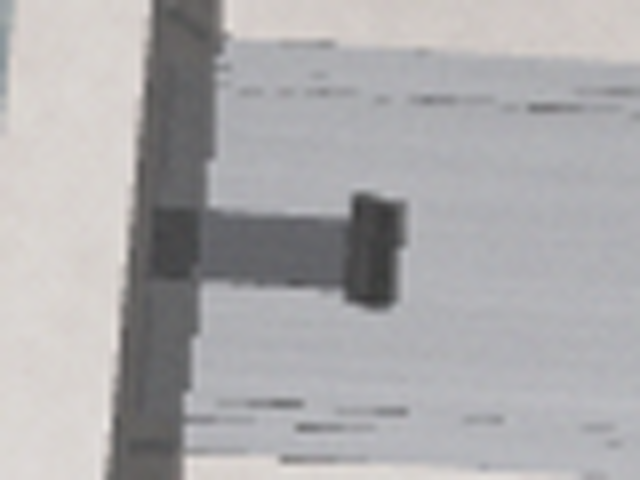

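```bash
python3 - <<'E'
from h import *
print(job_done())
E
```

```text
the job is handed in; nothing more can be done
None
```

I squared the plates, pushed the tray home through the flap and pressed the start button. I handed the job in at about 29 s of the 64 s allowed.

- **Squaring:** I tapped the stack against the side wall, then the rear wall, then the side wall again. Each push ended in a hard stop, and the two side pushes stopped at the same place, within 0.2 mm. The pictures showed the top plate tight against both walls with nothing sticking out below it. Plates 1 to 3 could not be seen directly, so for them I relied on the hard stops.
- **Tray home:** The push ended in a hard stop at 24 N. In the last picture the tab's front face is at dryer x ≈ -66 mm, where it should be. The top plate spans about 72.5 to 183.5 mm, against 72 to 182 mm expected. The flap looks shut and the arm was touching nothing.
- **Start button:** My first press was about 4 mm off-centre, partly over the ring, and reached 31 N. I pressed again with one finger in the middle. It stopped hard at the same height, at up to 39 N, well past the 5 N needed, so I take it as fully down. It shows green and up in the last picture.
- **Bystanders:** The jar and crucible are where they started in the last top view. The arm hid the enamel tray from that view, so I did not re-check it; nothing went lower than about 50 mm near it, and it is 25 mm high.
- **Disagreement:** The stop in the rear-wall push read about 4 mm short of where I expected. That could be error in my estimate of the dryer's position or in the finger thickness I assumed. The picture after that push showed the top plate flush with the rear wall.

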